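Fetch the soaking basket out of the narrow tank with the hook rod

ROBOT

A 6-joint arm with a two-finger parallel gripper is mounted at the origin on the work surface. World frame = base frame: x ahead of the robot, y to its left, z up, the work surface at z = 0. Lengths are in m, angles in rad, forces in N, time in s.
With the tool pointing down it reaches from about 0.35 to 0.975 m from the base axis. Payload 4.9 kg.
Tool frame: the origin (TCP) lies on the centre line of the jaws, within the pads' length; the fingertips stand manip.tip_reach ahead of it and the grasp point (between the pads) is the TCP (manip.tip_reach is the distance from the TCP to the fingertips, in m); z points along the fingers, y is the line along which they close (so a half turn about z gives the same grasp; the last joint's range is limited). The gripper opens to 85 mm and grips with 20 to 120 N. Pads are 22 mm wide; open, the fingers measure 114 mm over their backs; the gripper's body (76 mm by 85 mm) begins 54 mm behind the grasp point. The pads swing forward as they close: fully open they stand 13 mm farther back than shut.
Start: joints at [1.004, 0.053, 1.613, -0, 1.476, -0.119], TCP at [0.271, 0.563, 0.25] pointing down, gripper open.
Joint ranges: [-3.01, 3.01], [-1.01, 2.22], [0.06, 2.58], [-1.02, 4.17], [0.09, 2.62], [-3.14, 3.14]. Speed limits (rad/s): [2.57, 2.57, 3.14, 3.14, 3.14, 3.14].

INTERFACE

Orientations are given as a unit quaternion [w, x, y, z].
In Python, from plant import manip gives the robot as it stands. The module is installed in compiled form; this text tells all that it offers.
- The arm moves only by the tool move_arm, never from a script. Its argument "rows" is a list of rows, each a list of 7 numbers: the shift along the tool's x, y, z in cm, then the turn, a rotation vector about the tool's x, y, z in degrees, then the opening, from -1 (shut) to 1 (fully open). In form: [[tx, ty, tz, ax, ay, az, jaw], ...]. A call has 1 to 20 rows; each row shifts and turns the commanded pose from where the row before left it, along the tool's axes as they then stand; what a row does not reach is not made up. A row lasts 1/12 s, in which the tool goes at most 41.7 mm and 7.16 degrees, less where a joint would pass 70% of its speed; a pose out of reach is approached as far as the arm can. A call is refused whole if a number of a shift passes 4.17 or a number of a turn 7.16, either way. A call with a gripper value outside its range is refused whole. The fingers move at their own pace and stop on an object; the grip force is fixed at half the most. Time passes only in rows, so rows that do not move let the fingers close. It gives the time, the measured TCP pose, the force, the opening and the grip force at its end, in the units of the state.
- manip.state(): the state, without advancing time (a new reading comes with each control period).
- manip.grab_frame(name): name is "scene" or "top" or "wrist"; returns a dict with "img" (400x640x3 uint8, blue, green, red), "mtx" (3x3 intrinsics, pixels), "R" (3x3) and "t" (3): a world point X has camera coordinates R X + t. Camera axes: x right, y down, z forward; pixel columns grow to the right and rows downward; lengths in m; the calibration is good to about 2 mm. The wrist camera is an equidistant fisheye: a pixel r from the principal point sees the ray r / f radians off the axis. A picture is of the moment at which its call begins. There is no depth.
- manip.job_done(): hands the job in; it is judged then, once.
The state is a dict: "time": time; "joint_pos": joint angles; "joint_vel": joint speeds; "joint_efforts": joint torques, N m; "tool_pos": TCP position; "tool_rot": TCP orientation; "contact_force": force on the tool from outside, world axes, zero at the start; "ft_torque": the same for the moment, N m; "gripper_width": opening from 0.0 (shut) to 1.0 (fully open); "grasp_force": force on a finger pad.
Only numpy, scipy, OpenCV 4.12 (cv2) and the standard library are available. Lean on these libraries where they do the work, as an engineer would, in place of code of your own. Each camera call takes 0.05 s, during which the arm holds its last target. There are 200 camera calls.

TASK

Take the hook rod from its stand and use it, not the fingers, to fetch the steel basket that hangs deep in the narrow clear tank: lift its bail up against the hanger's spring keeper by feel, firmly enough to clear the lip but never straining the hanger (about 12 N; 18 N is too much), ease it out over the lip towards the tank's open side, and draw it up out of the tank. Stand the basket upright on the floor of the enamel tray, setting it down gently, then hang the hook rod back in the slot of its stand and let go. Do not bang the tank with the rod, and leave the other glassware, cups and bottles where they are.

Things in the scene. Friction and masses are not known exactly. Their poses are not given: they have to be found in the camera images.
- hook_rod: Steel hook rod, hangs upright in its stand. Origin: centre of the underside of its 30 x 30 x 4 mm collar, z up. Below it a shank 8 mm thick goes down 104 mm to a flat fork of 5 mm round bar: a crossbar along y and two tines at y = +-13 mm that run 30 mm to the rod's +x, ending in upturned tips. Lowest point z = -108 mm. Mass 0.14 kg.
- handle (a point): On the hook rod: grip point on the axis of its black plastic handle, 32 mm above the collar's underside. The handle is 24 mm (x) by 16 mm (y) and reaches from 4 to 54 mm above the collar's underside: grip it from above across its y.
- hook (a point): On the hook rod: midway between the tines, level with their upper side, 22 mm in x ahead of the shank's axis and 101.5 mm below the collar's underside: where the middle of the bail's bar lies when hooked. The upturned tips (5 mm thick) stand 8 mm ahead of it in x; their tops are 7 mm above it, the tines' underside is 5 mm below it.
- stand: Fixed stand of the rod: base 110 x 110 x 8 mm, two posts 12 mm thick at y = +-36 mm, and on them a plate 60 mm (x) by 84 mm (y), its top 165 mm above the table, with a slot 13 mm wide, open at the plate's -x edge, ending 8 mm past its centre. The shank sits in the slot, the collar on the plate. Origin: centre of the underside.
- slot (a point): On the stand: where the centre of the collar's underside rests on the plate. The rod's tines point to the stand's +x, between the posts. To take the rod out lift it about 10 mm and slide it 60 mm or more to the stand's -x (the fork cannot pass up through the plate); hang it back the same way.
- tank: Fixed narrow clear plastic tank, open at the top: outside 106 mm (x) by 78 mm (y), 145 mm tall, walls 5 mm, floor 6 mm. Origin: centre of the underside. The hanger is fixed to its inner +x wall; the space in front of it, towards -x, is empty: from the hanger's origin it is 66 mm to the -x wall and 34 mm to each y wall.
- hanger: Steel hanger in the tank, axes as the tank's. Origin: top of its peg, right under the bail's bar, 74 mm above the tank's underside. The peg, 10 mm wide in y, 5 mm thick, comes from the +x wall and ends in an upright lip plate (x = -4 to -7 mm, 10 mm wide). An upright at x = +5 mm stops the bar going back. All of it is within 60 mm above the peg.
- keeper_pocket (a point): On the hanger, 30 mm above its origin. Over the bar is a spring keeper (x = -4 to 5 mm, 12 mm wide, 6 N per mm) that yields upward only. Lip and keeper are set together at a height not reported: lip top 5 to 25 mm above the peg. The bar meets the keeper 1.5 mm before its underside reaches the lip's top: to clear the lip it must press with over 9 N.
- way_out (a point): On the hanger, 29 mm to -x of its origin, level with the peg's top: the bar, kept pressed on the keeper while it is drawn to -x over the lip, is off the keeper 8 mm out; with the bar's middle over this point the basket is clear of the whole hanger and can be drawn straight up. Over 18 N between basket and hanger strains it.
- basket: Steel basket 30 mm (x) by 48 mm (y) by 20 mm tall with a porcelain crucible 24 mm high in it and a rigid bail: legs at y = +-24 mm and a round bar 6 mm thick along y, 66 mm tall overall. Mass 0.10 to 0.21 kg. Origin: centre of the underside. It hangs on the peg by the middle of the bar, axes as the tank's, underside 14 mm above the tank's.
- bail (a point): On the basket: underside of the middle of the bail's bar, 60 mm above the basket's underside.
- tray: Fixed white enamel tray with a blue rim, 200 mm (x) by 150 mm (y), 30 mm tall, walls 4 mm. Origin: centre of the underside.
- tray_floor (a point): Centre of the tray's inner floor, 4 mm above the table.
- white_jar: Bystander: white plastic jar with a black lid, 52 mm across, 90 mm tall; leave it where it is. Origin: centre of its underside.
- white_bottle: Bystander: white plastic bottle with a blue cap, 54 mm across, 110 mm tall; leave it where it is. Origin: centre of its underside.
- amber_bottle: Bystander: amber glass bottle with a white cap, 60 mm across, 140 mm tall; leave it where it is. Origin: centre of its underside.
- amber_bottle2: Bystander: amber glass bottle with a blue cap, 52 mm across, 120 mm tall; leave it where it is. Origin: centre of its underside.
- beaker: Bystander: small glass beaker, 52 mm across, 70 mm tall; leave it where it is. Origin: centre of its underside.
- paper_cup: Bystander: paper cup, 60 mm across, 65 mm tall; leave it where it is. Origin: centre of its underside.
- wash_bottle: Bystander: clear wash bottle with a red cap, 60 mm across, 150 mm tall; leave it where it is. Origin: centre of its underside.

How it is judged:
By the outcome, as a careful person would: the job done as asked, in the order asked, and still so for the second after the job is handed in, with the robot touching nothing.
It also fails if it takes over 72 s, if anything falls off the work surface, if the arm or the gripper's body presses on something with over 40 N, if the wrist force passes 120 N, or if a joint passes its speed limit or range.

## Working session

There is one attempt and no reset: what is moved stays moved. The work goes in short steps, Python scripts to look and compute and a tool call to move; the robot and the scene stay as the last step left them, time stands still between calls to the robot, and variables do not carry over. Pictures are saved under pics/ and viewed, at most 10 in all, crops included, and the job is handed in when it is done.

Besides the shell and the picture viewer there is one more tool, called after ">>>" in YAML: its name, and indented under it one key for each argument. move_arm: Moves the arm, as the interface text tells. Its arguments: {"type":"object","properties":{"rows":{"type":"array","items":{"type":"array","items":{"type":"number"}}}},"required":["rows"]}

```bash
mkdir -p pics; python3 - <<'E'
from plant import manip
import cv2,numpy as np
print(manip.state(), manip.tip_reach)
for n in("scene","top"):
    f=manip.grab_frame(n); cv2.imwrite(f"pics/{n}0.png",f["img"]); np.savez(f"{n}0.npz",**f); print(n,f["mtx"],f["R"],f["t"])
E
```

```text
{'time': 0.0, 'joint_pos': array([ 1.00402341e+00,  5.33458634e-02,  1.61431872e+00,  1.08018745e-05,
        1.47600225e+00, -1.18984861e-01]), 'joint_vel': array([ 4.50590842e-04,  1.74666370e-03, -3.86927790e-05,  6.56567973e-04,
        1.69003317e-03,  1.10391718e-04]), 'joint_efforts': array([ 4.02487121e-04, -3.93700433e+01, -3.70159650e+01, -1.63366867e-04,
        7.37683353e-03, -1.31318956e-05]), 'tool_pos': array([0.2702749 , 0.56287954, 0.24905504]), 'tool_rot': array([-3.53732058e-04,  2.22028515e-01,  9.75039621e-01, -9.74912565e-04]), 'contact_force': array([-0.35651624, -0.42297622,  0.40030597]), 'ft_torque': array([ 0.0423764 , -0.02960922,  0.00262193]), 'grasp_force': 0.0, 'gripper_width': 1.0026050183154394} 0.019
scene [[475.03162025   0.         316.78977544]
 [  0.         475.03162025 203.18554732]
 [  0.           0.           1.        ]] [[ 0.68695533  0.7266985  -0.00129038]
 [ 0.60757072 -0.57531502 -0.54760428]
 [-0.39868559  0.37539568 -0.83673645]] [-0.42612255 -0.29919648  1.3838788 ]
top [[448.67660472   0.         318.65057829]
 [  0.         448.67660472 200.65322061]
 [  0.           0.           1.        ]] [[-0.02264708 -0.9995382  -0.02026088]
 [-0.9851186   0.02576496 -0.16993383]
 [ 0.17037737  0.01611086 -0.98524717]] [0.03613286 0.61555958 1.01177335]
```

View pics/scene0.png

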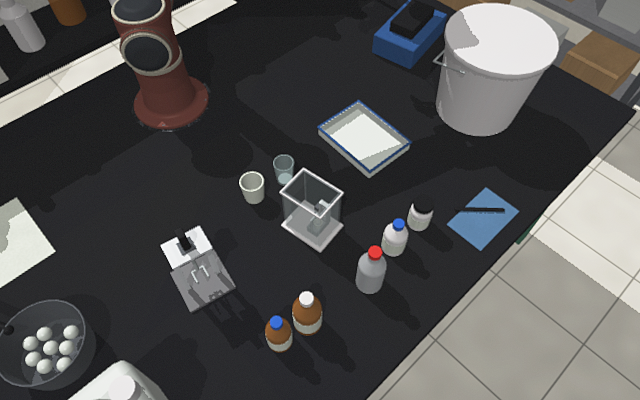

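View pics/top0.png

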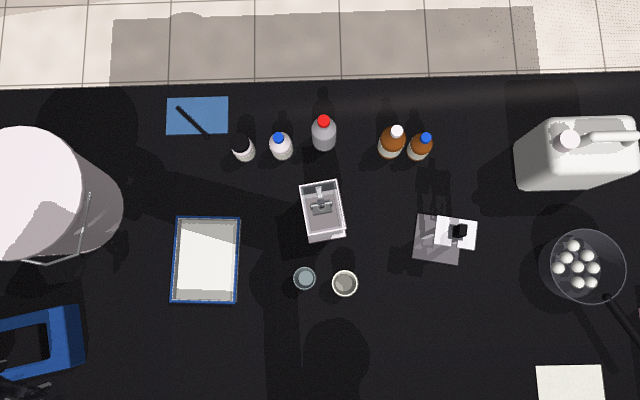

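Scene: stand (~198,268), tank (~312,208), tray (~364,137). Top: tank (323,210) rotated slightly, stand (445,238), tray (205,260). I'll enlarge the tank and stand.

```bash
python3 - <<'E'
import cv2,numpy as np
t=cv2.imread("pics/top0.png"); s=cv2.imread("pics/scene0.png")
a=cv2.resize(t[170:275,290:490],None,fx=4,fy=4,interpolation=cv2.INTER_CUBIC)
cv2.imwrite("pics/topc.png",a)
b=cv2.resize(s[160:320,150:350],None,fx=3.7,fy=3.7,interpolation=cv2.INTER_CUBIC)
cv2.imwrite("pics/scc.png",b)
E
```

```text
(no output)
```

View pics/topc.png

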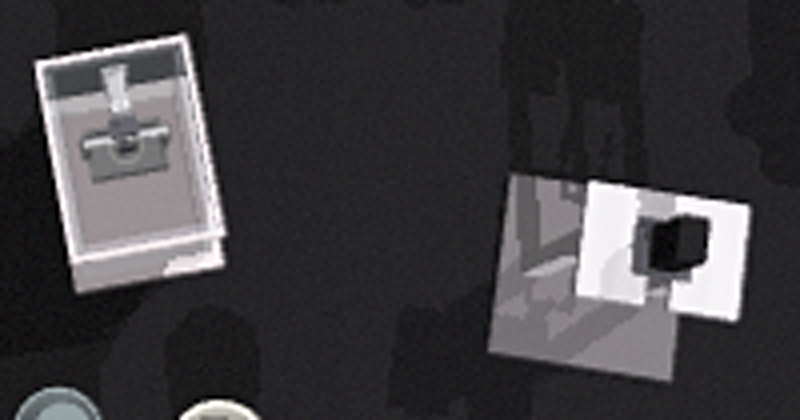

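View pics/scc.png

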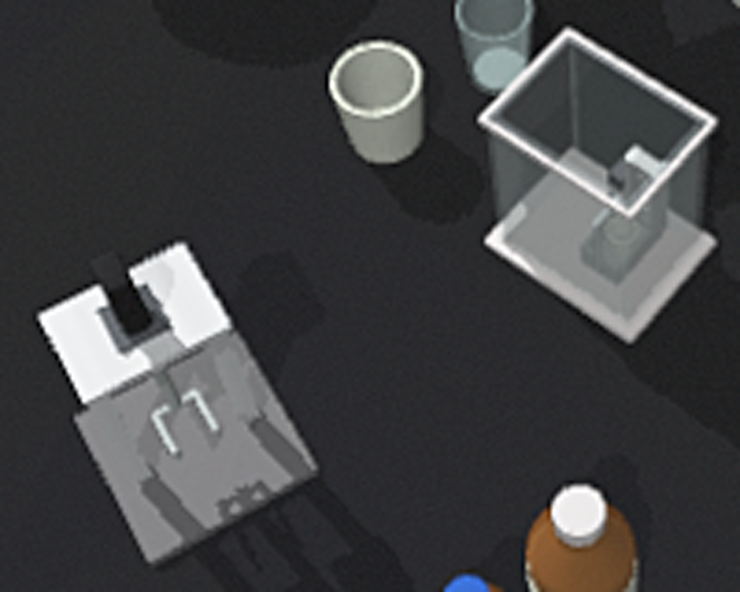

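Top crop: plate corners (590,182),(750,205),(738,322),(577,296), slot opening towards the robot. Tank rim corners (35,62),(187,34),(226,232),(72,257), bail bar (85,150)-(170,130). The scene crop shows the same parts; hook tines point away from the robot.

```bash
cat > h.py <<'E'
import numpy as np,cv2
def load(n): return dict(np.load(n+".npz"))
def ray(f,px,z):
    px=np.atleast_2d(np.array(px,float)); K=f["mtx"]
    d=(np.c_[px,np.ones(len(px))]@np.linalg.inv(K).T)@f["R"]; c=-f["R"].T@f["t"]
    return (c+d*((z-c[2])/d[:,2])[:,None])[:,:2]
def fitrect(model,P):
    m=np.array(model,float);mc=m.mean(0);pc=P.mean(0)
    A=(m-mc)@[1,1j];B=(P-pc)@[1,1j];s=(B*A.conj()).sum()/(abs(A)**2).sum()
    r=s/abs(s);o=pc@[1,1j]-r*(mc@[1,1j]);res=abs(B-r*A)
    return np.round([o.real*1000,o.imag*1000,np.degrees(np.angle(r)),abs(s)],3),np.round(res*1000,1)
def R(dx,dy): return [(dx,dy),(dx,-dy),(-dx,-dy),(-dx,dy)] # +x left,+x right,-x right,-x left
E
python3 - <<'E'
from h import *
T,S=load("top0"),load("scene0")
ct=lambda p:np.array(p)/4+[290,170]-.375
cs=lambda p:np.array(p)/3.7+[150,160]-.36
pr=lambda n,x:print(n,*x)
plate=R(.030,.042)
pr("plate top",fitrect(plate,ray(T,ct([(590,182),(750,205),(738,322),(577,296)]),.165)))
pr("plate sc",fitrect(plate,ray(S,cs([(232,332),(85,404),(38,317),(185,241)]),.165)))
base=R(.055,.055)
pr("base top",fitrect([base[0],base[3],base[2]],ray(T,ct([(513,174),(490,352),(672,381)]),.008)))
pr("base sc",fitrect(base[:2],ray(S,cs([(318,468),(150,563)]),.008)))
tk=R(.053,.039)
pr("tank top",fitrect(tk,ray(T,ct([(35,60),(188,33),(227,232),(72,257)]),.145)))
pr("tank sc",fitrect(tk,ray(S,cs([(717,121),(631,214),(478,118),(570,27)]),.145)))
pr("tankbase sc",fitrect([tk[2],tk[1],tk[0]],ray(S,cs([(485,242),(630,342),(717,242)]),0)))
tr=R(.1,.075)
pr("tray top",fitrect(tr,ray(T,[(177,216.5),(240.5,217),(236.5,303),(170,302)],.03)))
pr("tray sc",fitrect(tr,ray(S,[(410,143),(369,175),(318,130),(360,100)],.03)))
# bail bar ends z: peg74 + 3mm centre
print("bar top",ray(T,ct([(85,150),(170,130)]),.080))
for nm,pt,ps,z,zz in [("beaker",(304,278),(284,163),.07,0),("cup",(344.5,283),(252,181),.065,0),]:
    print(nm,ray(T,pt,z),ray(S,ps,z))
E
```

```text
plate top [ 522.504 -264.096  -10.264    1.001] [0.3 0.9 0.9 0.4]
plate sc [ 529.37  -267.042  -11.612    1.017] [2.5 0.9 1.  2.6]
base top [ 522.763 -264.509  -10.575    0.996] [0.3 0.1 0.4]
base sc [ 528.485 -266.396  -10.677    0.999] [0.1 0.1]
tank top [588.966  12.169   8.946   1.055] [4.4 3.6 4.5 2.9]
tank sc [592.07   10.785   8.823   1.057] [3.7 2.6 5.  4.1]
tankbase sc [593.552   9.547   9.489   1.155] [10.6  6.9 11.1]
tray top [486.291 293.263  -2.356   1.023] [2.2 3.4 3.3 4.3]
tray sc [497.545 289.251  -2.757   1.022] [2.7 5.7 6.  9.9]
bar top [[ 0.59691841  0.038953  ]
 [ 0.60733655 -0.0103677 ]]
beaker [[0.43615111 0.05810622]] [[0.44487519 0.0549621 ]]
cup [[ 0.42287978 -0.03349771]] [[ 0.42999571 -0.03487528]]
```

```bash
cat >> h.py <<'E'
def go(x,y,z,yaw,st=None,step=36.):
    """total tool-axes shift (cm) to reach TCP x,y,z, after turning so tool x points to yaw (deg), tool z down"""
    from plant import manip
    from scipy.spatial.transform import Rotation as Ro
    s=st or manip.state(); q=s["tool_rot"]; M=Ro.from_quat(np.r_[q[1:],q[0]]).as_matrix()
    yw=np.radians(yaw); cx,cy=np.cos(yw),np.sin(yw)
    G=np.array([[cx,cy,0],[cy,-cx,0],[0,0,-1]]); 
    rv=Ro.from_matrix(M.T@G).as_rotvec(degrees=True)
    d=G.T@(np.array([x,y,z])-s["tool_pos"])*100
    print("t",round(float(s["time"]),2),"turn",rv.round(2),"shift(after turn)",d.round(2),"rows>=",np.linalg.norm(d)*10/step)
E
python3 -c "
from h import *
go(.526,-.265,.30,169.4)"
```

```text
t 0.1 turn [ -0.1   -0.03 -15.06] shift(after turn) [-40.36 -76.68  -5.08] rows>= 24.11090921448057
```

>>> move_arm:
  rows:
    - [0,0,-1.7,0,0,-5,1]
    - [0,0,-1.7,0,0,-5,1]
    - [0,0,-1.7,0,0,-5.06,1]
    - [-1.76,-3.33,0,0,0,0,1]
    - [-1.76,-3.33,0,0,0,0,1]
    - [-1.76,-3.33,0,0,0,0,1]
    - [-1.76,-3.33,0,0,0,0,1]
    - [-1.76,-3.33,0,0,0,0,1]
    - [-1.76,-3.33,0,0,0,0,1]
    - [-1.76,-3.33,0,0,0,0,1]
    - [-1.76,-3.33,0,0,0,0,1]
    - [-1.76,-3.33,0,0,0,0,1]
    - [-1.76,-3.33,0,0,0,0,1]
    - [-1.76,-3.33,0,0,0,0,1]
    - [-1.76,-3.33,0,0,0,0,1]
    - [-1.76,-3.33,0,0,0,0,1]
    - [-1.76,-3.33,0,0,0,0,1]
    - [-1.76,-3.33,0,0,0,0,1]
    - [-1.76,-3.33,0,0,0,0,1]
    - [-1.76,-3.33,0,0,0,0,1]

```text
time: 1.77
tool_pos: [0.4605, -0.05, 0.3009]
tool_rot: [-0.0, 0.093, 0.996, 0.0]
contact_force: [1.0, -0.5, 0.1]
gripper_width: 1.002
grasp_force: 0.0
```

>>> move_arm:
  rows:
    - [-1.76,-3.33,0,0,0,0,1]
    - [-1.76,-3.33,0,0,0,0,1]
    - [-1.76,-3.33,0,0,0,0,1]
    - [-1.76,-3.33,0,0,0,0,1]
    - [-1.76,-3.33,0,0,0,0,1]
    - [-1.6,-3.3,0,0,0,0,1]
    - [0,0,0,0,0,0,1]
    - [0,0,0,0,0,0,1]

```text
time: 2.43
tool_pos: [0.5258, -0.2648, 0.2999]
tool_rot: [-0.001, 0.094, 0.996, 0.001]
contact_force: [-0.4, 0.5, -0.0]
gripper_width: 1.001
grasp_force: 0.0
```

```bash
python3 - <<'E'
from plant import manip
from h import *
go(.526,-.265,.30,169.4)
f=manip.grab_frame("wrist"); np.savez("w1.npz",**f); cv2.imwrite("pics/w1.png",f["img"])
print(f["mtx"],f["R"].round(3),(-f["R"].T@f["t"]).round(4),manip.state()["tool_pos"],manip.state()["contact_force"])
E
```

```text
t 2.43 turn [ 0.07 -0.14 -0.15] shift(after turn) [-0.02 -0.02 -0.01] rows>= 0.0076328778183588535
[[309.70691629   0.         320.82966287]
 [  0.         309.70691629 197.83051778]
 [  0.           0.           1.        ]] [[ 0.188  0.982 -0.   ]
 [ 0.939 -0.18   0.294]
 [ 0.289 -0.055 -0.956]] [ 0.4518 -0.251   0.4242] [ 0.52582916 -0.26364441  0.30032156] [ 0.3326355  -0.50110753 -0.25227531]
```

View pics/w1.png

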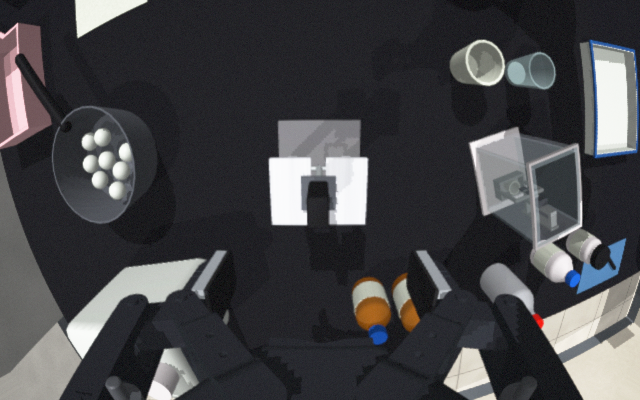

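Wrist view: white plate corners (270,158),(368,157),(367,224),(269,224), slot opening up-image (towards robot), handle at (319,200). Refine by fisheye ray casting.

```bash
cat >> h.py <<'E'
def wray(f,px,z):
    px=np.atleast_2d(np.array(px,float)); K=f["mtx"]
    n=cv2.fisheye.undistortPoints(px[:,None],K,np.zeros(4))[:,0]
    d=np.c_[n,np.ones(len(n))]@f["R"]; c=-f["R"].T@f["t"]
    return (c+d*((z-c[2])/d[:,2])[:,None])[:,:2]
E
python3 - <<'E'
from h import *
f=load("w1"); g=f["img"].min(2)
m=(g[140:240,255:385]>200).astype(np.uint8)
c=[np.vstack(cv2.findContours(m,0,2)[0])]
pts=np.vstack(c)[:,0]+[255,140]; 
q=np.array([pts[np.argmin(pts@v)] for v in ([-1,-1],[1,-1],[1,1],[-1,1])]) # opposite corners
print(q)
# q0: max x+y = BR image ; BR image=+x side, right image = +y
br,bl,tl,tr=[pts[np.argmax(pts@np.array(v))]+.5*np.array(v) for v in ([1,1],[-1,1],[-1,-1],[1,-1])]
print(br,bl,tl,tr)
print(*fitrect(R(.030,.042),wray(f,[br,bl,tl,tr],.165)))
print(*fitrect(R(.055,.055)[2:],wray(f,[(277.5,120),(360.5,120.5)],.008)))
print("handle top", wray(f,[(307,183),(331,183)],.219))
E
```

```text
[[364 223]
 [273 223]
 [271 158]
 [366 158]]
[364.5 223.5] [272.5 223.5] [270.5 157.5] [366.5 157.5]
[ 524.098 -266.986  -10.875    0.992] [0.3 0.3 1.1 1. ]
[ 524.421 -267.865  -11.237    1.01 ] [0.6 0.6]
handle top [[ 0.50165016 -0.27019597]
 [ 0.50473805 -0.25407008]]
```

```bash
python3 -c "
from h import *
go(.5245,-.2662,.198,169.25)"
```

```text
t 2.48 turn [ 0.06 -0.1   0.09] shift(after turn) [ 0.08 -0.28 10.23] rows>= 2.843391637151965
```

>>> move_arm:
  rows:
    - [0.08,-0.28,2.5,0,0,0.1,1]
    - [0,0,2.5,0,0,0,1]
    - [0,0,2.5,0,0,0,1]
    - [0,0,1.7,0,0,0,1]
    - [0,0,1.0,0,0,0,1]
    - [0,0,0,0,0,0,0]
    - [0,0,0,0,0,0,-1]
    - [0,0,0,0,0,0,-1]
    - [0,0,0,0,0,0,-1]
    - [0,0,0,0,0,0,-1]
    - [0,0,0,0,0,0,-1]
    - [0,0,0,0,0,0,-1]

```text
time: 3.48
tool_pos: [0.5254, -0.2665, 0.2008]
tool_rot: [0.001, 0.093, 0.996, -0.001]
contact_force: [-1.0, -0.7, 2.9]
gripper_width: 0.179
grasp_force: 58.8
```

```bash
python3 - <<'E'
from plant import manip
from h import *
s=manip.state(); print(s["contact_force"],s["ft_torque"],s["gripper_width"],s["grasp_force"]); go(.5245,-.2662,.198,169.25)
E
```

```text
[-1.04429916 -0.66333432  2.86888098] [-0.04553779  0.02796169 -0.02295476] 0.17899475741111665 58.84293973445892
t 3.48 turn [-0.07  0.12  0.05] shift(after turn) [0.09 0.01 0.28] rows>= 0.08261391331408476
```

>>> move_arm:
  rows:
    - [0,0,-0.5,0,0,0,-1]
    - [0,0,-0.6,0,0,0,-1]
    - [0,0,-0.2,0,0,0,-1]
    - [0,0,0,0,0,0,-1]

```text
time: 3.82
tool_pos: [0.5251, -0.2661, 0.2131]
tool_rot: [0.001, 0.093, 0.996, -0.0]
contact_force: [0.4, -1.2, -1.5]
gripper_width: 0.183
grasp_force: 58.4
```

```bash
python3 - <<'E'
from plant import manip
from h import *
s=manip.state(); print(s["tool_pos"],s["contact_force"],s["ft_torque"],s["gripper_width"],s["grasp_force"]); go(.5245,-.2662,.198,169.25)
E
```

```text
[ 0.52511117 -0.26611109  0.2131145 ] [ 0.41779671 -1.21720503 -1.54546767] [-0.01019289 -0.03160744 -0.037102  ] 0.18301860406478065 58.38879883289337
t 3.82 turn [-0.03  0.06  0.05] shift(after turn) [ 0.06 -0.02  1.51] rows>= 0.4201975344445691
```

>>> move_arm:
  rows:
    - [0.5,0,0,0,0,0,-1]
    - [1,0,0,0,0,0,-1]
    - [1.5,0,0,0,0,0,-1]
    - [1.5,0,0,0,0,0,-1]
    - [1.5,0,0,0,0,0,-1]
    - [1.5,0,0,0,0,0,-1]
    - [0.6,0,0,0,0,0,-1]
    - [0,0,0,0,0,0,-1]

```text
time: 4.48
tool_pos: [0.4439, -0.2505, 0.2119]
tool_rot: [-0.0, 0.094, 0.996, 0.0]
contact_force: [0.4, -0.3, -0.7]
gripper_width: 0.177
grasp_force: 58.4
```

```bash
python3 - <<'E'
from plant import manip
from h import *
s=manip.state(); print(s["tool_pos"],s["contact_force"],s["gripper_width"])
f=manip.grab_frame("wrist"); np.savez("w2.npz",**f); cv2.imwrite("pics/w2.png",f["img"])
f=manip.grab_frame("scene"); np.savez("s2.npz",**f)
i=f["img"][160:300,140:340];cv2.imwrite("pics/s2.png",cv2.resize(i,None,fx=4,fy=4,interpolation=cv2.INTER_CUBIC))
E
```

```text
[ 0.44385367 -0.25048011  0.21188712] [ 0.40855086 -0.27111773 -0.73466308] 0.17731753332558708
```

View pics/w2.png

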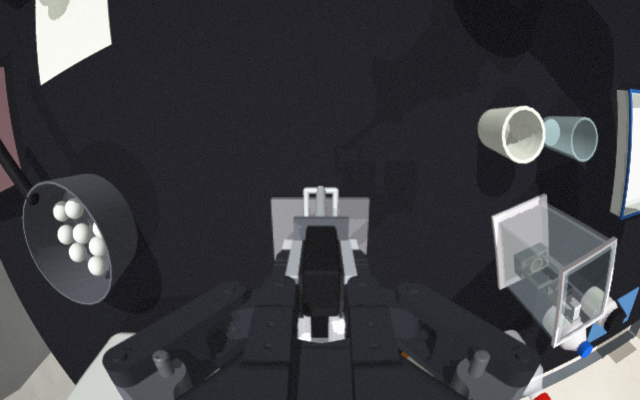

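Wrist view: rod in the hand, upright; fork crossbar at row ~189 from columns 304 to 338, the tines run down to the collar edge at row ~220; tank at right (550,265). Measure hook relative to TCP.

```bash
python3 - <<'E'
from h import *
f=load("w2"); g=f["img"].min(2)
P=wray(f,[(304,190),(338,190)],.072); print(P*1000,np.linalg.norm(P[0]-P[1]))
a=np.radians(-10.7);ex=np.array([np.cos(a),np.sin(a)]);ey=np.array([-np.sin(a),np.cos(a)])
d=(P.mean(0)-[.44385,-.25048])*1000; print("crossbar rel TCP rod-x,y",d@ex,d@ey)
print(g[183:225:3,300:343:2])
Pt=wray(f,[(323,220)],.176)
print("collar -x edge rel",((Pt[0]-[.44385,-.25048])*1000)@ex,((Pt[0]-[.44385,-.25048])*1000)@ey)
print("direction", np.degrees(np.arctan2(*(P[1]-P[0])[::-1]))-90)
E
```

```text
[[ 439.99578488 -265.46470765]
 [ 445.64958862 -235.84920013]] 0.030150352937604184
crossbar rel TCP rod-x,y -0.9765967155678903 -0.3646149307086673
[[ 36  40  33  39  37  33  38  38  37  34  35  33  39  42  40  38  37  45
   39  36  35  33]
 [ 42  36  41  51  55  53  55  58  56 122 158 135  52  53  58  55  56  52
   44  40  38  36]
 [ 39  54 202 234 236 234 235 237 207 163 166 161 148 225 232 236 236 237
  220  97  31  36]
 [ 33  67 206 227 193 187 187 187 164 165 171 157 132 172 189 187 193 222
  220 122  32  27]
 [ 38  55 200 226 160  44  31  32 122 168 168 160 130  50  34  37 120 227
  221 123  33  26]
 [104 107 204 231 165 104 102 101 133 165 169 158 139 107 100 100 147 228
  221 139  98 101]
 [156 154 208 230 173 154 155 153 146 170 167 162 142 129 134 135 153 228
  223 159 134 131]
 [155 153 207 232 174 157 153 154 152 169 167 161 141 130 135 134 155 228
  218 142 129 133]
 [158 156 207 232 173 156 154 154 151 167 169 164 140 119 134 133 159 224
  216 139 131 130]
 [157 151 205 233 169 146 155 153 151 167 168 163 144 126 133 133 147 200
  193 153 131 132]
 [155 152 206 232 178 145 150 139 158 165 165 163 145 123 132 133 149 202
  190 140 131 130]
 [121 120 150 168 137 108 106 109 120 124 130 127 116 102 108 117 123 146
  140 111 108 110]
 [101  99 101 104 102 101 100 100  99  99 102  99  98 102 100  98  99 101
  101 100 101 100]
 [103 103 104 105 103 101 102 101 102 103 105 100 100 101 104 103 101  99
  101 104  99  98]]
collar -x edge rel -13.089087662723072 0.8342439298941067
direction -10.808107986648452
```

View pics/s2.png

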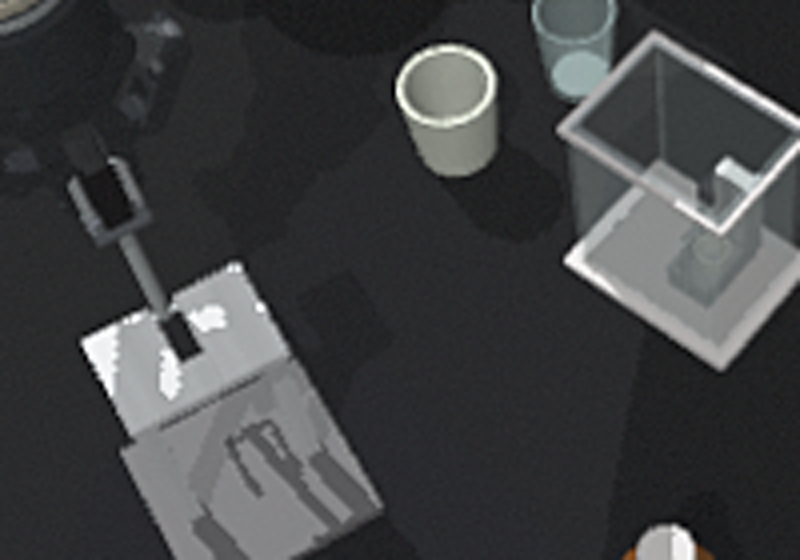

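The scene crop shows the rod upright in the hand, clear of the stand. Now raise it and stop short of the tank for a side look by wrist camera.

```bash
python3 -c "
from h import *
go(.515,-.085,.33,189)"
```

```text
t 4.58 turn [-1.000e-02  3.000e-02 -1.971e+01] shift(after turn) [ -9.49  15.29 -11.77] rows>= 5.973538147440525
```

>>> move_arm:
  rows:
    - [0,0,-2,0,0,0,-1]
    - [0,0,-3.3,0,0,0,-1]
    - [0,0,-3.4,0,0,-5,-1]
    - [0,0,-3.07,0,0,-5,-1]
    - [0,0,0,0,0,-5,-1]
    - [0,0,0,0,0,-4.71,-1]
    - [-1,1.6,0,0,0,0,-1]
    - [-1.7,2.7,0,0,0,0,-1]
    - [-1.7,2.7,0,0,0,0,-1]
    - [-1.7,2.7,0,0,0,0,-1]
    - [-1.7,2.7,0,0,0,0,-1]
    - [-1.7,2.7,0,0,0,0,-1]
    - [-0.7,0.2,0,0,0,0,-1]
    - [0,0,0,0,0,0,-1]
    - [0,0,0,0,0,0,-1]

```text
time: 5.83
tool_pos: [0.5224, -0.0839, 0.3298]
tool_rot: [-0.0, -0.079, 0.997, -0.0]
contact_force: [0.4, -0.2, -0.8]
gripper_width: 0.18
grasp_force: 59.0
```

```bash
python3 - <<'E'
from plant import manip
from h import *
go(.515,-.085,.33,189)
s=manip.state(); print(s["tool_pos"],s["contact_force"],s["ft_torque"])
f=manip.grab_frame("wrist"); np.savez("w3.npz",**f)
i=f["img"][100:380,300:640];cv2.imwrite("pics/w3.png",cv2.resize(i,None,fx=2.1,fy=2.1,interpolation=cv2.INTER_CUBIC))
E
```

```text
t 5.83 turn [-0.02 -0.05  0.07] shift(after turn) [ 0.75  0.01 -0.02] rows>= 0.20814284650916096
[ 0.52240696 -0.08388568  0.32979402] [ 0.3568495  -0.20902931 -0.83472231] [-0.01218194  0.00485528 -0.0125492 ]
```

View pics/w3.png

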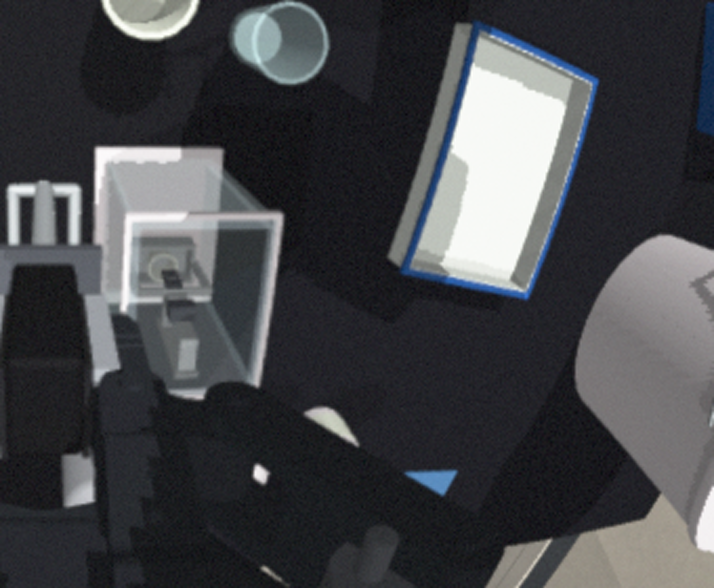

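Crop: tank rim -x edge (126,216)-(283,211), +x+y corner (258,387), base -x edge (95,148)-(222,148); bail bar line about (137,290)-(212,297), fork crossbar at (10..80,187).

```bash
python3 - <<'E'
from h import *
f=load("w3"); c=lambda p:np.array(p)/2.1+[300,100]-.26
t=np.array([.5224,-.0839]); a=np.radians(9);ex=np.array([np.cos(a),np.sin(a)]);ey=np.array([-np.sin(a),np.cos(a)])
def pr(n,p,z):
    P=wray(f,c(p),z); print(n,(P*1000).round(1).tolist(),"rel x,y",((P-t)@np.c_[ex,ey]*1000).round(1).tolist())
pr("rim",[(126,216),(283,211),(258,387)],.145)
pr("base",[(95,148),(222,148)],0)
pr("bar",[(137,292),(212,297)],.077)
pr("lip",[(167,282),(190,318)],.09)
z=.3298-.0358-.104
pr("crossbar",[(8,188),(80,188)],z)
# tray rim
P=wray(f,c([(527,298),(403,272),(477,23),(598,80)]),.03); print("tray",*fitrect(R(.1,.075),P))
g=f["img"][225:260,355:410].astype(int).sum(2)//3
cv2.imwrite("pics/w3b.png",cv2.resize(f["img"][190:285,340:430],None,fx=6,fy=6,interpolation=cv2.INTER_CUBIC))
E
```

```text
rim [[541.0, -40.1], [525.4, 42.0], [632.0, 59.1]] rel x,y [[25.2, 40.4], [22.7, 123.9], [130.6, 124.1]]
base [[538.1, -45.6], [522.5, 46.7]] rel x,y [[21.5, 35.3], [20.5, 128.9]]
bar [[610.7, -10.5], [607.4, 39.8]] rel x,y [[98.7, 58.6], [103.3, 108.8]]
lip [[595.8, 3.8], [618.3, 24.4]] rel x,y [[86.2, 75.1], [111.6, 92.0]]
crossbar [[523.0, -99.9], [518.3, -69.9]] rel x,y [[-1.9, -15.9], [-1.9, 14.5]]
tray [489.233 294.53   -2.842   1.021] [2.5 2.4 2.3 3.3]
```

View pics/w3b.png

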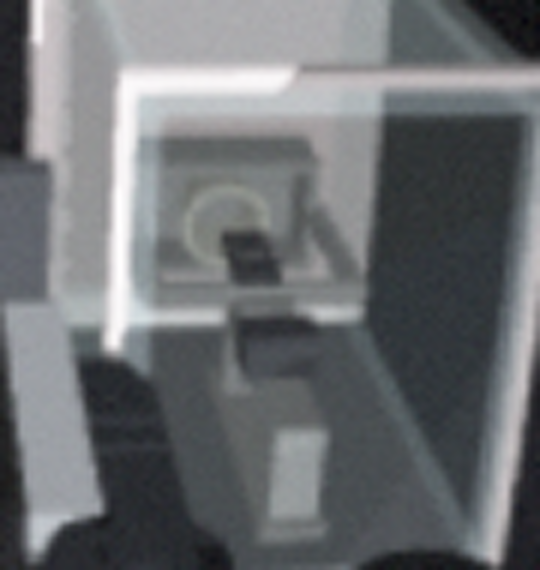

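```bash
python3 -c "
from h import *
go(.5573,.0059,.33,189.1)"
```

```text
t 5.88 turn [-0.02 -0.04 -0.1 ] shift(after turn) [-4.9   8.36 -0.02] rows>= 2.6924144434126345
```

>>> move_arm:
  rows:
    - [-0.6,1.0,0,0,0,0,-1]
    - [-1.2,2.0,0,0,0,0,-1]
    - [-1.4,2.4,0,0,0,0,-1]
    - [-1.1,2.0,0,0,0,0,-1]
    - [-0.6,0.96,0,0,0,0,-1]
    - [0,0,0,0,0,0,-1]
    - [0,0,0,0,0,0,-1]
    - [0,0,0,0,0,0,-1]

```text
time: 6.55
tool_pos: [0.5571, 0.0055, 0.33]
tool_rot: [-0.0, -0.078, 0.997, -0.0]
contact_force: [-0.5, -0.0, -1.2]
gripper_width: 0.178
grasp_force: 59.1
```

```bash
python3 - <<'E'
from plant import manip
from h import *
go(.5573,.0059,.1993,189.1)
s=manip.state(); print(s["tool_pos"],s["contact_force"],s["ft_torque"])
f=manip.grab_frame("wrist"); np.savez("w4.npz",**f); cv2.imwrite("pics/w4.png",f["img"])
g=f["img"].min(2)
t=s["tool_pos"][:2]; a=np.radians(9);E=np.array([[np.cos(a),-np.sin(a)],[np.sin(a),np.cos(a)]])
# rim -x edge rows on both sides of rod: column profiles
for c in (255,270,285,355,370,385): 
    p=g[150:330,c].astype(int); k=np.where(p>150)[0]; print(c,(k+150).tolist()[:40])
E
```

```text
t 6.55 turn [-0.03 -0.02 -0.15] shift(after turn) [-0.02  0.04 13.07] rows>= 3.6299593515964284
[0.55712832 0.00551149 0.32997785] [-0.54551034 -0.03796488 -1.2256138 ] [-0.0050234  -0.02554254 -0.01058272]
255 []
270 []
285 [156, 157, 158, 159, 160, 217, 218, 219, 220, 221, 222, 223, 224, 225, 226, 227, 228, 229, 230, 231, 232, 233, 234, 235, 236, 237, 238, 239, 240, 241, 242, 243, 244, 245, 246, 247, 248, 249]
355 [157, 158, 159]
370 []
385 []
```

```bash
python3 - <<'E'
from h import *
f=load("w4"); g=f["img"].min(2)
for r in (157,170,185,200): print(r,[int(x) for x in np.where(g[r,240:400]>140)[0]+240])
t=np.array([.5571,.0055]); a=np.radians(9);E=np.array([[np.cos(a),-np.sin(a)],[np.sin(a),np.cos(a)]])
rel=lambda p,z:((wray(f,p,z)-t)@E*1000).round(1).tolist()
print("rim -x edge",rel([(290,156),(290,160.5),(350,156.5),(350,159.5)],.145))
cr=[(c,[int(k)+150 for k in np.where(g[150:260,c]>190)[0]][:12]) for c in (304,308,312,330,334,338)]
print(cr)
E
```

```text
157 [280, 281, 282, 283, 284, 285, 286, 287, 288, 289, 290, 291, 292, 293, 294, 295, 296, 297, 298, 299, 300, 301, 302, 303, 304, 305, 306, 307, 308, 309, 310, 311, 312, 313, 314, 315, 316, 317, 318, 319, 320, 321, 322, 323, 324, 325, 326, 327, 328, 329, 330, 331, 332, 333, 334, 335, 336, 337, 338, 339, 340, 341, 342, 343, 344, 345, 346, 347, 348, 349, 350, 351, 352, 353, 354, 355, 356, 357, 358, 359, 360, 361]
170 [280, 281, 282, 283, 291, 292, 293, 294, 295, 296, 297, 298, 299, 300, 301, 302, 303, 304, 305, 306, 307, 308, 309, 310, 311, 312, 313, 314, 315, 316, 317, 318, 319, 320, 321, 322, 323, 324, 325, 326, 327, 328, 329, 330, 331, 332, 333, 334, 335, 336, 337, 338, 339, 340, 341, 342, 343, 344, 345, 346, 347, 348, 349, 350, 359, 360, 361]
185 [280, 281, 282, 283, 284, 291, 292, 293, 294, 295, 296, 297, 298, 299, 300, 301, 302, 303, 338, 339, 340, 341, 342, 343, 344, 345, 346, 347, 348, 349, 350, 358, 359, 360]
200 [281, 282, 283, 284, 292, 293, 294, 295, 296, 297, 298, 299, 300, 304, 305, 306, 307, 308, 334, 335, 336, 342, 343, 344, 345, 346, 347, 348, 349, 350, 358, 359, 360]
rim -x edge [[-24.2, -31.9], [-19.6, -32.0], [-23.6, 28.8], [-20.5, 28.9]]
[(304, [156, 157, 158, 159, 160, 161, 189, 190, 191, 204]), (308, [156, 157, 158, 159, 160, 161, 162, 188, 189, 190, 191]), (312, [155, 156, 157, 158, 159, 160, 161, 162, 189, 190, 191, 204]), (330, [155, 156, 157, 158, 159, 160, 161, 162, 210, 211, 212, 213]), (334, [160, 161, 162]), (338, [158, 159, 161, 162, 163])]
```

Rim centred about the fork in y (cols 280–361 vs fork 304–336); x as planned. Descend.

>>> move_arm:
  rows:
    - [0,0,0.6,0,0,-0.1,-1]
    - [0,0.04,1.2,0,0,0,-1]
    - [0,0,1.2,0,0,0,-1]
    - [0,0,1.2,0,0,0,-1]
    - [0,0,1.2,0,0,0,-1]
    - [0,0,1.2,0,0,0,-1]
    - [0,0,1.2,0,0,0,-1]
    - [0,0,1.2,0,0,0,-1]
    - [0,0,0.5,0,0,0,-1]
    - [0,0,0,0,0,0,-1]

```text
time: 7.43
tool_pos: [0.5563, 0.007, 0.2327]
tool_rot: [-0.002, -0.079, 0.997, 0.0]
contact_force: [-1.1, 0.5, -1.8]
gripper_width: 0.18
grasp_force: 59.1
```

>>> move_arm:
  rows:
    - [0,0,0.5,0,0,0,-1]
    - [0,0,0.8,0,0,0,-1]
    - [0,0,0.8,0,0,0,-1]
    - [0,0,0.8,0,0,0,-1]
    - [0,0,0.67,0,0,0,-1]
    - [0,0,0,0,0,0,-1]
    - [0,0,0,0,0,0,-1]

```text
time: 8.02
tool_pos: [0.5569, 0.0069, 0.1985]
tool_rot: [-0.001, -0.079, 0.997, 0.0]
contact_force: [0.1, 0.3, -1.1]
gripper_width: 0.183
grasp_force: 59.1
```

```bash
python3 - <<'E'
from plant import manip
from h import *
go(.5573,.0059,.1993,189.1)
s=manip.state(); print(s["tool_pos"],s["contact_force"],s["ft_torque"])
f=manip.grab_frame("wrist"); np.savez("w5.npz",**f); cv2.imwrite("pics/w5.png",f["img"])
f=manip.grab_frame("scene"); np.savez("s5.npz",**f); f2=manip.grab_frame("top"); np.savez("t5.npz",**f2)
i=cv2.resize(f["img"][155:255,260:360],(590,590),interpolation=cv2.INTER_CUBIC)
cv2.imwrite("pics/m5.png",i)
E
```

```text
t 8.02 turn [ 0.02 -0.08  0.01] shift(after turn) [-0.03 -0.1  -0.08] rows>= 0.037058217005372346
[0.55686811 0.00686395 0.19848508] [ 0.08599809  0.25333458 -1.11260701] [-0.05572068 -0.04053908 -0.01386409]
```

>>> move_arm:
  rows:
    - [-0.3,-0.1,0,0,0,0,-1]
    - [-0.4,0,0,0,0,0,-1]
    - [-0.4,0,0,0,0,0,-1]
    - [-0.4,0,0,0,0,0,-1]
    - [-0.4,0,0,0,0,0,-1]
    - [-0.4,0,0,0,0,0,-1]
    - [0,0,0,0,0,0,-1]

```text
time: 8.75
tool_pos: [0.5808, 0.0096, 0.1993]
tool_rot: [0.0, -0.08, 0.997, -0.0]
contact_force: [-0.1, -0.4, -1.2]
gripper_width: 0.18
grasp_force: 59.1
```

>>> move_arm:
  rows:
    - [-0.3,0,0,0,0,0,-1]
    - [-0.3,0,0,0,0,0,-1]
    - [0,0,0,0,0,0,-1]
    - [0,0,0,0,0,0,-1]

```text
time: 9.08
tool_pos: [0.5861, 0.0105, 0.1993]
tool_rot: [-0.0, -0.079, 0.997, 0.0]
contact_force: [0.1, 0.1, -1.3]
gripper_width: 0.179
grasp_force: 59.1
```

```bash
python3 - <<'E'
from plant import manip
from h import *
go(.5573,.0059,.1993,189.1)
s=manip.state(); print(s["tool_pos"],s["contact_force"],s["ft_torque"])
f=manip.grab_frame("scene")
i=cv2.resize(f["img"][160:245,270:355],(590,590),interpolation=cv2.INTER_CUBIC)
cv2.imwrite("pics/m6.png",i)
E
```

```text
t 9.08 turn [ 0.   -0.01  0.01] shift(after turn) [ 2.92  0.01 -0.  ] rows>= 0.8104478824849937
[0.58611849 0.01045405 0.19925986] [ 0.10622486  0.06696906 -1.27373115] [-0.03163622 -0.02494078 -0.02746423]
```

View pics/m6.png

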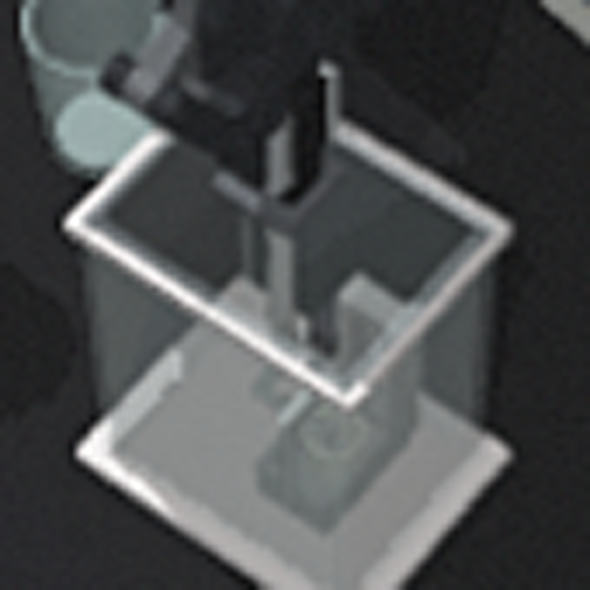

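Hook is in the tank with tines beneath the bail, level with the hanger. Raise by feel: contact expected after ~12 mm (5 mm would mean the tips are under the bar).

>>> move_arm:
  rows:
    - [0,0,-0.3,0,0,0,-1]
    - [0,0,-0.3,0,0,0,-1]
    - [0,0,-0.2,0,0,0,-1]
    - [0,0,0,0,0,0,-1]
    - [0,0,0,0,0,0,-1]

```text
time: 9.55
tool_pos: [0.5862, 0.0104, 0.2078]
tool_rot: [0.0, -0.079, 0.997, -0.0]
contact_force: [-1.0, -0.1, -1.0]
gripper_width: 0.179
grasp_force: 59.1
```

>>> move_arm:
  rows:
    - [0,0,-0.2,0,0,0,-1]
    - [0,0,0,0,0,0,-1]
    - [0,0,0,0,0,0,-1]

```text
time: 9.8
tool_pos: [0.5861, 0.0104, 0.2094]
tool_rot: [0.0, -0.079, 0.997, -0.0]
contact_force: [-1.0, 1.0, -1.8]
gripper_width: 0.181
grasp_force: 59.1
```

>>> move_arm:
  rows:
    - [0,0,-0.2,0,0,0,-1]
    - [0,0,0,0,0,0,-1]
    - [0,0,0,0,0,0,-1]

```text
time: 10.05
tool_pos: [0.586, 0.0105, 0.2113]
tool_rot: [-0.0, -0.079, 0.997, 0.0]
contact_force: [0.7, -0.3, -1.7]
gripper_width: 0.182
grasp_force: 59.1
```

>>> move_arm:
  rows:
    - [0,0,-0.1,0,0,0,-1]
    - [0,0,0,0,0,0,-1]
    - [0,0,0,0,0,0,-1]

```text
time: 10.3
tool_pos: [0.5858, 0.0104, 0.2118]
tool_rot: [-0.0, -0.079, 0.997, 0.0]
contact_force: [-0.9, -0.8, -3.8]
gripper_width: 0.176
grasp_force: 58.9
```

>>> move_arm:
  rows:
    - [0,0,-0.1,0,0,0,-1]
    - [0,0,0,0,0,0,-1]
    - [0,0,0,0,0,0,-1]

```text
time: 10.55
tool_pos: [0.586, 0.0105, 0.2133]
tool_rot: [-0.0, -0.079, 0.997, 0.0]
contact_force: [-0.6, -0.4, -3.9]
gripper_width: 0.18
grasp_force: 58.9
```

>>> move_arm:
  rows:
    - [0,0,-0.1,0,0,0,-1]
    - [0,0,-0.1,0,0,0,-1]
    - [0,0,0,0,0,0,-1]
    - [0,0,0,0,0,0,-1]

```text
time: 10.88
tool_pos: [0.5861, 0.0104, 0.2155]
tool_rot: [0.0, -0.079, 0.997, -0.0]
contact_force: [0.4, 0.3, -3.2]
gripper_width: 0.178
grasp_force: 58.9
```

>>> move_arm:
  rows:
    - [0,0,-0.1,0,0,0,-1]
    - [0,0,-0.1,0,0,0,-1]
    - [0,0,0,0,0,0,-1]
    - [0,0,0,0,0,0,-1]

```text
time: 11.22
tool_pos: [0.5861, 0.0104, 0.2174]
tool_rot: [0.0, -0.079, 0.997, -0.0]
contact_force: [-0.1, -0.9, -3.2]
gripper_width: 0.177
grasp_force: 58.9
```

>>> move_arm:
  rows:
    - [0,0,-0.1,0,0,0,-1]
    - [0,0,-0.1,0,0,0,-1]
    - [0,0,0,0,0,0,-1]
    - [0,0,0,0,0,0,-1]

```text
time: 11.55
tool_pos: [0.5858, 0.0104, 0.2188]
tool_rot: [-0.0, -0.079, 0.997, 0.0]
contact_force: [0.2, -0.8, -5.9]
gripper_width: 0.176
grasp_force: 58.5
```

>>> move_arm:
  rows:
    - [0,0,-0.05,0,0,0,-1]
    - [0,0,0,0,0,0,-1]
    - [0,0,0,0,0,0,-1]

```text
time: 11.8
tool_pos: [0.5858, 0.0105, 0.2193]
tool_rot: [-0.0, -0.079, 0.997, 0.0]
contact_force: [0.7, 0.4, -6.4]
gripper_width: 0.18
grasp_force: 58.4
```

```bash
cat > fz.py <<'E'
from plant import manip
import numpy as np
F=[];T=[];P=[]
for _ in range(3):
    s=manip.state();F.append(s["contact_force"]);T.append(s["ft_torque"]);P.append(s["tool_pos"]);manip.grab_frame("wrist")
print(s["time"],np.mean(F,0).round(2),np.mean(T,0).round(3),np.mean(P,0).round(4),np.ptp(np.array(F)[:,2]))
E
python3 fz.py
```

```text
11.9 [ 0.56  0.12 -6.66] [-0.03  -0.061 -0.035] [0.5858 0.0105 0.2193] 0.6577517491177334
```

>>> move_arm:
  rows:
    - [0,0,-0.1,0,0,0,-1]
    - [0,0,0,0,0,0,-1]
    - [0,0,0,0,0,0,-1]

```text
time: 12.2
tool_pos: [0.5857, 0.0105, 0.22]
tool_rot: [-0.0, -0.079, 0.997, 0.0]
contact_force: [1.9, -0.5, -10.2]
gripper_width: 0.176
grasp_force: 58.5
```

```bash
python3 fz.py
```

```text
12.3 [  1.3   -0.02 -10.56] [ 0.007 -0.171  0.007] [0.5857 0.0105 0.2201] 0.8111105517542416
```

>>> move_arm:
  rows:
    - [0,0,-0.07,0,0,0,-1]
    - [0,0,-0.06,0,0,0,-1]
    - [0,0,0,0,0,0,-1]
    - [0,0,0,0,0,0,-1]

```text
time: 12.68
tool_pos: [0.5856, 0.0105, 0.2211]
tool_rot: [-0.001, -0.079, 0.997, 0.0]
contact_force: [2.0, -1.0, -14.4]
gripper_width: 0.181
grasp_force: 58.6
```

```bash
python3 fz.py
```

```text
12.7833 [  2.23  -0.03 -15.13] [-0.037 -0.347  0.004] [0.5856 0.0105 0.2212] 1.5771459866529547
```

>>> move_arm:
  rows:
    - [0.1,0,-0.02,0,0,0,-1]
    - [0.15,0,0,0,0,0,-1]
    - [0.15,0,0,0,0,0,-1]
    - [0,0,0,0,0,0,-1]

```text
time: 13.17
tool_pos: [0.5826, 0.01, 0.2219]
tool_rot: [0.001, -0.079, 0.997, 0.0]
contact_force: [6.0, 0.7, -18.7]
gripper_width: 0.177
grasp_force: 58.7
```

```bash
python3 fz.py
```

```text
13.2667 [  5.75   0.47 -18.72] [ 0.116 -1.25  -0.005] [0.5826 0.01   0.2218] 0.5063980287626428
```

>>> move_arm:
  rows:
    - [0,0,0.06,0,0,0,-1]
    - [0,0,0,0,0,0,-1]

```text
time: 13.48
tool_pos: [0.5827, 0.01, 0.2215]
tool_rot: [0.001, -0.079, 0.997, 0.0]
contact_force: [5.6, 0.8, -17.5]
gripper_width: 0.177
grasp_force: 58.7
```

```bash
python3 fz.py
```

```text
13.5833 [  5.27   0.85 -18.09] [ 0.125 -1.153  0.004] [0.5827 0.01   0.2216] 1.323710801721191
```

>>> move_arm:
  rows:
    - [0.1,0,0.03,0,0,0,-1]
    - [0.1,0,0.03,0,0,0,-1]
    - [0,0,0,0,0,0,-1]

```text
time: 13.88
tool_pos: [0.5814, 0.0097, 0.2214]
tool_rot: [0.002, -0.079, 0.997, 0.0]
contact_force: [7.5, 1.2, -17.9]
gripper_width: 0.179
grasp_force: 58.9
```

```bash
python3 fz.py
```

```text
13.9833 [  7.07   1.11 -17.65] [ 0.215 -1.614 -0.024] [0.5814 0.0097 0.2214] 0.6373146942007075
```

>>> move_arm:
  rows:
    - [0.08,0,0.02,0,0,0,-1]
    - [0.08,0,0.02,0,0,0,-1]
    - [0,0,0,0,0,0,-1]

```text
time: 14.28
tool_pos: [0.5799, 0.0094, 0.2212]
tool_rot: [0.003, -0.079, 0.997, 0.0]
contact_force: [6.0, 0.6, -17.9]
gripper_width: 0.182
grasp_force: 59.0
```

```bash
python3 fz.py
```

```text
14.3833 [  6.83   1.05 -17.47] [ 0.162 -1.616  0.01 ] [0.5799 0.0094 0.2212] 1.4264180640286632
```

>>> move_arm:
  rows:
    - [0.08,0,0.03,0,0,0,-1]
    - [0.08,0,0.03,0,0,0,-1]
    - [0,0,0,0,0,0,-1]

```text
time: 14.68
tool_pos: [0.5788, 0.0092, 0.221]
tool_rot: [0.003, -0.079, 0.997, 0.0]
contact_force: [7.8, 1.5, -18.1]
gripper_width: 0.178
grasp_force: 58.9
```

```bash
python3 fz.py
```

```text
14.7833 [  7.82   0.86 -17.06] [ 0.204 -1.828  0.034] [0.5787 0.0092 0.221 ] 1.8035105304610752
```

```bash
cat > trk.py <<'E'
from plant import manip
from h import *
def trk(tag):
    f=manip.grab_frame("scene"); np.savez(tag+".npz",**f); a=load("s5")["img"]; b=f["img"]
    A=cv2.cvtColor(a,6);B=cv2.cvtColor(b,6)
    K,Rm,t=f["mtx"],f["R"],f["t"]
    proj=lambda X:(lambda c:(K@c)[:2]/c[2])(Rm@X+t)
    X=np.array([.606,.014,.03]);p=proj(X);print("basket px",p.round(1))
    u=np.array([-.988,-.156,0])
    J=np.c_[proj(X+.001*u)-p,proj(X+np.array([0,0,.001]))-p]
    x,y=p.round().astype(int)
    for w in (11,14):
        T=A[y-w+2:y+w+2,x-w:x+w]; S=B[y-w-10:y+w+14,x-w-12:x+w+12]
        up=4;r=cv2.matchTemplate(cv2.resize(S,None,fx=up,fy=up,interpolation=2),cv2.resize(T,None,fx=up,fy=up,interpolation=2),5)
        _,v,_,l=cv2.minMaxLoc(r); d=np.array(l)/up-12
        print(w,"corr",round(v,3),"px shift",d,"out,up mm",np.linalg.solve(J,d).round(1))
E
python3 -c "
from trk import *
trk('s7')"
```

```text
basket px [316.9 222. ]
11 corr 0.559 px shift [0. 0.] out,up mm [-0. -0.]
14 corr 0.655 px shift [0. 0.] out,up mm [-0. -0.]
```

```bash
python3 - <<'E'
from h import *
a=cv2.cvtColor(load("s5")["img"],6).astype(int);b=cv2.cvtColor(load("s7")["img"],6).astype(int)
for n,g in(("before",a),("now",b)):
    print(n)
    for r in range(206,238): print(r,' '.join(f"{v:3d}" for v in g[r,298:338]))
E
```

```text
before
206 109 125 146 197 240 229 202 176 165 158 133 127 135 150 146 129 114  87  74  72  98 114 103 100 102 108 120 135 158 155 152 161 173 144 103  78  75  80  80  82
207 123 123 120 123 166 231 238 216 186 171 163 150 128 131 142 138  83  61  70  72  96 114 107  99 103 112 107 133 160 159 164 172 153 109  77  78  80  79  81  82
208 125 118 116 129 131 146 195 237 229 202 182 168 158 131 117 128  82  51  61  67  81 111 106 100 102 110 121 140 145 161 172 154 119  82  75  79  79  80  80  80
209 123 115 128 135 137 135 127 166 230 238 227 198 176 170 157 144  97  62  56  56  74 109 105  99  99 112 149 136 152 170 150 122  98  79  79  78  79  79  80  81
210 124 124 120 117 132 140 139 130 145 196 239 226 182 174 177 167 135  96  71  54  78 112 105  96 104 140 150 149 169 155 123 105  93  80  78  79  81  81  79  80
211 130 125 123 122 118 131 134 138 135 127 168 168 168 172 174 181 150 124 103  83  99 112 103 105 124 142 158 174 161 130 107 104  98  82  77  81  81  80  79  80
212 139 134 131 125 124 120 120 131 140 133 134 139 151 166 173 179 133 115 128 129 121 111 109 132 140 147 1
[... 8706 characters left out ...]
 136 135 134 139 156 166 172 176 175 144  76
234 171 168 165 150 139 138 139 141 140 139 140 140 140 140 140 141 140 140 141 140 136 137 138 136 136 135 137 136 137 135 134 139 155 167 173 175 177 144  75  27
235 175 175 170 166 151 146 139 139 139 141 140 141 140 140 140 140 140 141 140 140 136 137 137 136 136 136 136 136 135 134 140 156 163 171 177 176 153  91  37  28
236 168 177 176 173 169 167 151 140 138 139 139 141 140 140 141 139 139 140 139 141 136 137 137 137 137 136 136 136 134 140 155 165 174 175 177 153  91  35  25  30
237 127 164 174 176 175 170 168 150 144 140 139 140 140 140 139 141 139 140 140 141 136 138 137 136 137 136 137 136 140 155 162 170 175 176 163  99  35  27  28  32
```

```bash
python3 - <<'E'
from h import *
f=load("s5");K,Rm,t=f["mtx"],f["R"],f["t"]
proj=lambda X:(lambda c:(K@c)[:2]/c[2])(Rm@X+t)
X=np.array([.6,.014,.02]);p=proj(X)
J=np.c_[proj(X+.001*np.array([-.988,-.156,0]))-p,proj(X+np.array([0,0,.001]))-p]
print(J,np.linalg.solve(J,[-7.5,-7.7]))
E
python3 fz.py
```

```text
[[-0.33146832 -0.00171885]
 [-0.21969756 -0.21537072]] [22.56054022 12.73852118]
14.9833 [  7.63   0.69 -17.07] [ 0.2   -1.773 -0.028] [0.5788 0.0092 0.2209] 1.8092311932369753
```

Image numbers show the basket lifted and swung toward −x (bail bar rolling in friction), nothing stuck yet. Continue drawing gently.

>>> move_arm:
  rows:
    - [0.08,0,0.03,0,0,0,-1]
    - [0.08,0,0.02,0,0,0,-1]
    - [0,0,0,0,0,0,-1]

```text
time: 15.28
tool_pos: [0.5772, 0.0089, 0.2206]
tool_rot: [0.003, -0.079, 0.997, 0.0]
contact_force: [7.7, 1.2, -16.1]
gripper_width: 0.182
grasp_force: 58.9
```

```bash
python3 fz.py
```

```text
15.3833 [  8.1    1.12 -16.48] [ 0.204 -1.781  0.024] [0.5772 0.0089 0.2206] 0.6127701722740646
```

>>> move_arm:
  rows:
    - [0.08,0,0.01,0,0,0,-1]
    - [0.08,0,0.01,0,0,0,-1]
    - [0,0,0,0,0,0,-1]

```text
time: 15.68
tool_pos: [0.5756, 0.0087, 0.2204]
tool_rot: [0.003, -0.079, 0.997, -0.0]
contact_force: [9.1, 0.8, -17.0]
gripper_width: 0.178
grasp_force: 58.8
```

```bash
python3 fz.py
```

```text
15.7833 [  8.08   1.09 -16.47] [ 0.171 -1.767 -0.004] [0.5756 0.0087 0.2204] 1.1976644867042694
```

>>> move_arm:
  rows:
    - [0.08,0,0.0,0,0,0,-1]
    - [0.08,0,0.01,0,0,0,-1]
    - [0,0,0,0,0,0,-1]

```text
time: 16.08
tool_pos: [0.5741, 0.0084, 0.2202]
tool_rot: [0.003, -0.079, 0.997, 0.0]
contact_force: [7.7, 1.0, -17.5]
gripper_width: 0.181
grasp_force: 58.8
```

```bash
python3 fz.py; python3 - <<'E'
from plant import manip
from h import *
f=manip.grab_frame("scene"); np.savez("s8.npz",**f)
g=cv2.cvtColor(f["img"],6)
for r in range(206,234): print(r,' '.join(f"{v:3d}" for v in g[r,290:320]))
E
```

```text
16.1833 [  7.96   0.82 -17.17] [ 0.169 -1.814 -0.024] [0.5741 0.0084 0.2202] 1.2201749775987416
206  87  83  81  79  79  76  73  77 113 130 146 195 239 228 200 177 167 146 120 118 107 112 137 138  99  72  74  72  97 114
207  84  84  81  79  78  75  82 111 133 137 132 125 166 230 238 218 184 153 135 126 108 121 124 132  86  61  71  72  94 113
208  85  84  82  79  75  83 110 137 139 137 134 132 130 146 195 238 227 191 167 153 142 136 117 108  73  56  63  68  80 111
209  84  83  80  74  82 113 136 140 138 136 135 138 137 135 126 166 230 238 223 195 167 149 123 104  74  59  55  55  77 110
210  84  83  80  81 111 138 139 138 137 137 139 140 140 139 136 127 144 195 238 236 198 162 153 132 101  84  66  51  79 110
211  81  77  92 112 135 140 138 135 136 138 140 141 140 140 140 129 124 121 167 231 236 223 186 162 144 150 113  77  94 112
212  79  90 140 156 140 135 136 135 136 140 140 140 141 139 142 142 128 116 117 143 196 237 237 213 199 199 154 126 112 108
213  78 136 178 187 161 140 134 137 140 140 141 139 140 140 142 140 136 115 112 120 121 167 228 240 234 195 160 149 129 114
214 121 174 
[... 1767 characters left out ...]
 140 140 140 139 142 143 135 118 107 110 124 139 142 141 140 139 140 141 135 138
229 225 176 163 162 150 141 139 141 140 141 142 140 140 139 142 142 142 133 116 126 141 142 140 140 140 140 140 141 136 136
230 247 225 179 164 164 151 138 137 139 139 140 139 140 141 140 141 141 143 137 141 140 141 141 140 141 140 140 141 135 137
231 200 242 225 180 170 168 150 145 140 137 138 140 140 140 139 140 140 141 140 141 140 140 139 140 139 141 139 142 135 137
232 105 168 239 215 178 172 168 166 151 146 141 138 138 140 140 140 139 141 141 139 139 139 139 140 140 140 141 141 137 137
233  32  78 138 207 198 176 173 169 167 164 150 139 138 140 140 141 140 140 139 140 140 140 140 141 139 139 141 142 136 136
```

>>> move_arm:
  rows:
    - [0.08,0,0.03,0,0,0,-1]
    - [0.08,0,0.02,0,0,0,-1]
    - [0,0,0,0,0,0,-1]

```text
time: 16.53
tool_pos: [0.5725, 0.0082, 0.2198]
tool_rot: [0.003, -0.079, 0.997, 0.0]
contact_force: [8.5, 2.5, -16.1]
gripper_width: 0.178
grasp_force: 58.8
```

```bash
python3 fz.py
```

```text
16.6333 [  8.4    1.73 -16.37] [ 0.207 -1.809 -0.032] [0.5725 0.0082 0.2198] 0.7565320830987972
```

>>> move_arm:
  rows:
    - [0.1,0,0.02,0,0,0,-1]
    - [0.1,0,0.01,0,0,0,-1]
    - [0,0,0,0,0,0,-1]

```text
time: 16.93
tool_pos: [0.5704, 0.0078, 0.2194]
tool_rot: [0.003, -0.079, 0.997, 0.0]
contact_force: [8.0, 1.6, -16.6]
gripper_width: 0.179
grasp_force: 58.8
```

```bash
cat >> fz.py <<'E'
import cv2
f=manip.grab_frame("scene");g=cv2.cvtColor(f["img"],6).astype(int)
# lowest basket row per column: darker than floor 139 by >12 in box
b=g[216:240,290:320]<128
print("corner cols:",[(int(c)+290,int(np.where(b[:,c])[0].max())+216) for c in range(4,26) if b[:,c].any()])
E
python3 fz.py
```

```text
17.0333 [  7.95   1.28 -16.97] [ 0.205 -1.691  0.015] [0.5704 0.0079 0.2195] 0.6129763251571276
corner cols: [(294, 239), (295, 239), (296, 239), (297, 239), (298, 239), (299, 239), (300, 239), (301, 223), (302, 224), (303, 225), (304, 225), (305, 226), (306, 227), (307, 228), (308, 229), (309, 229), (310, 227), (311, 226), (312, 225), (313, 223), (314, 222), (315, 221)]
```

```bash
python3 - <<'E'
from plant import manip
from h import *
f=manip.grab_frame("wrist"); np.savez("w9.npz",**f)
for n in("w2","w5","w9"):
    g=load(n)["img"].min(2); print(n)
    for r in range(180,226,2): print(r,' '.join(f"{v:3d}" for v in g[r,300:344:2]))
E
```

```text
w2
180  36  44  37  42  42  39  36  38  36  34  38  35  37  33  34  39  41  37  34  40  34  28
182  44  40  31  38  31  39  35  34  39  38  34  41  33  34  36  37  38  42  32  39  40  33
184  36  37  40  34  32  39  33  33  39  38  37  39  33  36  32  38  34  37  35  39  34  37
186  42  36  41  51  55  53  55  58  56 122 158 135  52  53  58  55  56  52  44  40  38  36
188  35  40 149 189 198 196 197 198 176 164 169 159 138 189 190 195 196 194 162  63  31  31
190  37  65 218 243 245 244 244 244 218 166 170 159 139 230 243 244 243 244 230 128  33  34
192  33  67 206 227 193 187 187 187 164 165 171 157 132 172 189 187 193 222 220 122  32  27
194  35  68 206 228 159  55  55  54 118 166 169 160 130  60  54  56 119 226 223 124  34  36
196  41  59 202 229 161  46  39  43 120 166 167 162 130  56  40  42 122 226 220 124  40  43
198 104 107 204 231 165 104 102 101 133 165 169 158 139 107 100 100 147 228 221 139  98 101
200 152 153 209 230 169 152 153 151 146 165 170 161 139 140 130 134 155 229 220 157 134 132
202 159 155 209 230 172 155 156 153 147 168 170 162 139 131 133 129 153 228 219 148 1
[... 4556 characters left out ...]
 124 136 106  94  92 118 120 119 119 152 148 120 118 109
212 155 156 126 122 119 148 153 158 133 101  95  94  91 138 157 154 150 152 145 141 157 128
214 157 156 124 125 119 151 157 156 126  95  92  92  88 138 159 158 147 154 145 143 157 139
216 156 155 126 123 118 153 158 153 118  96  92  95  89 127 156 159 148 157 143 145 160 145
218 159 157 127 134 169 151 159 155 101  93  91  93  92 129 158 158 138 150 143 154 156 155
220 154 152 150 184 171 144 153 153  99  92  94  91  88 120 152 153 130 120 123 141 156 153
222  95  95  94 103  98  83  75  73  61  59  54  55  60  68  73  74  66  65  65  70  73  72
224 112 113 100  97  97  79  61  63  61  62  59  60  60  63  65  62  66  64  60  62  62  61
```

>>> move_arm:
  rows:
    - [-0.15,0,0,0,0,0,-1]
    - [-0.15,0,0,0,0,0,-1]
    - [-0.1,0,0,0,0,0,-1]
    - [0,0,0,0,0,0,-1]

```text
time: 17.52
tool_pos: [0.573, 0.0083, 0.2191]
tool_rot: [0.001, -0.079, 0.997, -0.0]
contact_force: [3.3, 0.4, -13.6]
gripper_width: 0.178
grasp_force: 59.3
```

```bash
python3 fz.py
```

```text
17.6167 [  3.66   0.07 -13.15] [ 0.048 -0.693  0.007] [0.573  0.0083 0.2191] 1.1113154694132845
corner cols: [(294, 239), (295, 239), (296, 239), (297, 239), (298, 239), (299, 239), (300, 239), (303, 225), (304, 226), (305, 226), (306, 227), (307, 228), (308, 229), (309, 230), (310, 230), (311, 231), (312, 232), (313, 231), (314, 230), (315, 229)]
```

>>> move_arm:
  rows:
    - [0,0,-0.06,0,0,0,-1]
    - [0,0,-0.06,0,0,0,-1]
    - [0,0,0,0,0,0,-1]

```text
time: 17.97
tool_pos: [0.5728, 0.0083, 0.2195]
tool_rot: [0.0, -0.079, 0.997, -0.0]
contact_force: [5.6, -0.5, -15.2]
gripper_width: 0.178
grasp_force: 59.0
```

```bash
python3 fz.py
```

```text
18.0667 [  5.59   0.05 -15.18] [ 0.041 -1.076 -0.036] [0.5728 0.0083 0.2195] 0.628481966333009
corner cols: [(294, 239), (295, 239), (296, 239), (297, 239), (298, 239), (299, 239), (300, 239), (303, 225), (304, 226), (305, 226), (306, 227), (307, 228), (308, 229), (309, 230), (310, 230), (311, 231), (312, 232), (313, 231), (314, 230), (315, 229)]
```

>>> move_arm:
  rows:
    - [-0.1,0,-0.05,0,0,0,-1]
    - [-0.1,0,-0.05,0,0,0,-1]
    - [0,0,0,0,0,0,-1]

```text
time: 18.42
tool_pos: [0.5739, 0.0085, 0.2199]
tool_rot: [-0.001, -0.079, 0.997, -0.0]
contact_force: [3.3, 0.0, -16.2]
gripper_width: 0.178
grasp_force: 59.0
```

```bash
python3 fz.py
```

```text
18.5167 [  2.92  -0.75 -16.52] [-0.167 -0.395 -0.018] [0.574  0.0085 0.2199] 0.6712132672084472
corner cols: [(294, 239), (295, 239), (296, 239), (297, 239), (298, 239), (299, 239), (300, 239), (303, 225), (304, 226), (305, 226), (306, 227), (307, 228), (308, 229), (309, 229), (310, 230), (311, 231), (312, 232), (313, 231), (314, 230), (315, 229)]
```

>>> move_arm:
  rows:
    - [0.1,0,0,0,0,0,-1]
    - [0.1,0,0,0,0,0,-1]
    - [0.1,0,0,0,0,0,-1]
    - [0,0,0,0,0,0,-1]

```text
time: 18.95
tool_pos: [0.5723, 0.0083, 0.2204]
tool_rot: [0.001, -0.079, 0.997, 0.0]
contact_force: [6.5, 0.1, -20.7]
gripper_width: 0.18
grasp_force: 58.7
```

```bash
python3 fz.py
```

```text
19.05 [  6.85   0.43 -19.96] [-0.006 -1.308 -0.053] [0.5723 0.0083 0.2204] 1.1592128739631171
corner cols: [(294, 239), (295, 239), (296, 239), (297, 239), (298, 239), (299, 239), (300, 239), (302, 224), (303, 225), (304, 225), (305, 226), (306, 227), (307, 228), (308, 229), (309, 229), (310, 230), (311, 231), (312, 231), (313, 230), (314, 229), (315, 228)]
```

>>> move_arm:
  rows:
    - [0,0,0.06,0,0,0,-1]
    - [0,0,0.04,0,0,0,-1]
    - [0,0,0,0,0,0,-1]

```text
time: 19.4
tool_pos: [0.5724, 0.0083, 0.2199]
tool_rot: [0.001, -0.079, 0.997, 0.0]
contact_force: [6.1, 1.5, -17.7]
gripper_width: 0.177
grasp_force: 58.9
```

```bash
python3 fz.py; python3 - <<'E'
from plant import manip
from h import *
a=np.radians(9);E=np.array([[np.cos(a),-np.sin(a)],[np.sin(a),np.cos(a)]])
h=np.array([.6065,.0135])
f=manip.grab_frame("wrist"); np.savez("w10.npz",**f)
g=f["img"].min(2)
for r in range(186,222): print(r,' '.join(f"{v:3d}" for v in g[r,298:346:2]))
for n,row,z in(("w5",189,.1985-.1398),("w9",203.5,.080)):
    P=wray(load(n),[(304.5,row),(337,row)],z); print(n,((P-h)@E*1000).round(1).tolist())
E
```

```text
19.5 [  6.15   0.31 -17.85] [-0.053 -1.094 -0.039] [0.5724 0.0083 0.22  ] 0.441915496412971
corner cols: [(294, 239), (295, 239), (296, 239), (297, 239), (298, 239), (299, 239), (300, 239), (302, 224), (303, 225), (304, 225), (305, 226), (306, 227), (307, 228), (308, 229), (309, 229), (310, 230), (311, 231), (312, 231), (313, 230), (314, 229), (315, 228)]
186 108 109 103 106 106 104 106 108 104 106 101 105 104 106 105 103 105 103 104 103 108 106 105 142
187 111 104 106 102 105 107 105 106 104 104 103 107 104 107 102 103 102 108 105 104 106 107 107 140
188 106 105 105 106 103 105 104 105 107 105 104 105 107 102 101 101 105 105 107 104 102 106 106 137
189 104 101 103 101 103 104 104 106 104 105 102 105 104 103 104 104 106 103 104 108 103 104 105 138
190 104 106 109 105 107 104 105 103 105 106 105 107 105 104 106 104 105 106 104 104 106 107 107 136
191 110 108 107 109 112 107 109 109 108 109 108 107 107 106 109 108 107 109 107 110 111 115 116 135
192 115 113 114 115 115 112 116 115 113 115 111 114 115 116 118 118 116 110 119 116 131 138 137 148
193 120 118 117 117 118 116 119 116 118 12
[... 2227 characters left out ...]
16 123 156 139 116 118 108 103
216 105 130 127 116 127 162 126 126 126 104  96  92  94  91 116 130 129 125 154 141 124 129 115 103
217 117 142 142 136 149 171 140 145 143  99  92  93  93  92 117 143 144 124 149 136 136 143 127 101
218 130 151 154 159 190 176 149 155 154  91  92  92  92  90 128 155 154 134 125 126 144 157 139 102
219 131 160 154 164 196 176 153 155 153  90  94  93  90  87 126 155 157 135 125 121 145 161 139 106
220 140 153 154 159 191 175 147 152 150  91  91  93  90  90 127 152 156 132 121 120 139 152 147  99
221 114 122 122 128 148 136 115 118 114  75  75  73  76  70  98 118 120 101  91  91 110 117 113  78
w5 [[-52.3, -13.7], [-52.3, 15.0]]
w9 [[-24.2, -15.2], [-24.2, 14.0]]
```

>>> move_arm:
  rows:
    - [0.05,0,0.05,0,0,0,-1]
    - [0.05,0,0.05,0,0,0,-1]
    - [0,0,0,0,0,0,-1]

```text
time: 19.9
tool_pos: [0.5719, 0.0082, 0.2196]
tool_rot: [0.002, -0.079, 0.997, 0.0]
contact_force: [6.4, -0.3, -16.4]
gripper_width: 0.177
grasp_force: 59.2
```

```bash
python3 fz.py
```

```text
20.0 [  6.24   0.33 -16.81] [ 0.099 -1.278 -0.011] [0.5719 0.0082 0.2196] 0.7102039737996755
corner cols: [(294, 239), (295, 239), (296, 239), (297, 239), (298, 239), (299, 239), (300, 239), (302, 224), (303, 225), (304, 225), (305, 226), (306, 227), (307, 228), (308, 229), (309, 230), (310, 230), (311, 231), (312, 231), (313, 230), (314, 229), (315, 228)]
```

>>> move_arm:
  rows:
    - [0.05,0,0.05,0,0,0,-1]
    - [0.05,0,0.06,0,0,0,-1]
    - [0,0,0,0,0,0,-1]

```text
time: 20.35
tool_pos: [0.5714, 0.0081, 0.2192]
tool_rot: [0.003, -0.079, 0.997, 0.0]
contact_force: [6.2, 1.0, -15.1]
gripper_width: 0.181
grasp_force: 59.4
```

```bash
python3 fz.py
```

```text
20.45 [  6.54   0.92 -15.75] [ 0.171 -1.35   0.008] [0.5713 0.0081 0.2192] 1.0264555534665494
corner cols: [(294, 239), (295, 239), (296, 239), (297, 239), (298, 239), (299, 239), (300, 239), (301, 223), (302, 224), (303, 225), (304, 226), (305, 226), (306, 227), (307, 228), (308, 229), (309, 230), (310, 231), (311, 230), (312, 229), (313, 228), (314, 227), (315, 226)]
```

>>> move_arm:
  rows:
    - [0.1,0,0.05,0,0,0,-1]
    - [0.1,0,0.05,0,0,0,-1]
    - [0,0,0,0,0,0,-1]

```text
time: 20.8
tool_pos: [0.5698, 0.0078, 0.2188]
tool_rot: [0.004, -0.079, 0.997, 0.0]
contact_force: [6.9, 0.9, -13.9]
gripper_width: 0.183
grasp_force: 59.6
```

```bash
python3 fz.py
```

```text
20.9 [  6.57   0.92 -14.09] [ 0.21  -1.511  0.022] [0.5698 0.0078 0.2188] 0.9816840026737665
corner cols: [(294, 239), (295, 239), (296, 239), (297, 239), (298, 239), (299, 239), (300, 239), (301, 223), (302, 224), (303, 225), (304, 226), (305, 226), (306, 227), (307, 228), (308, 229), (309, 229), (310, 228), (311, 227), (312, 226), (313, 225), (314, 224), (315, 222)]
```

>>> move_arm:
  rows:
    - [0.1,0,-0.01,0,0,0,-1]
    - [0.1,0,-0.01,0,0,0,-1]
    - [0.1,0,-0.01,0,0,0,-1]
    - [0,0,0,0,0,0,-1]

```text
time: 21.33
tool_pos: [0.5658, 0.0069, 0.2205]
tool_rot: [0.002, -0.08, 0.997, -0.0]
contact_force: [0.1, -0.1, -2.1]
gripper_width: 0.182
grasp_force: 61.1
```

```bash
python3 fz.py
```

```text
21.4333 [ 0.41  0.02 -2.43] [ 0.014 -0.026  0.031] [0.5659 0.0069 0.2203] 0.904616832621234
corner cols: [(294, 239), (295, 239), (296, 239), (297, 239), (298, 239), (299, 239), (300, 239), (306, 226), (307, 229), (308, 229), (309, 230), (310, 231), (311, 231), (312, 231), (313, 232), (314, 233), (315, 233)]
```

>>> move_arm:
  rows:
    - [0,0,0,0,0,0,-1]
    - [0,0,0,0,0,0,-1]

```text
time: 21.7
tool_pos: [0.5647, 0.007, 0.2173]
tool_rot: [-0.0, -0.079, 0.997, -0.0]
contact_force: [-0.5, -0.3, -2.7]
gripper_width: 0.177
grasp_force: 61.2
```

```bash
python3 fz.py; python3 fz.py; python3 - <<'E'
from plant import manip
from h import *
f=manip.grab_frame("scene"); np.savez("s11.npz",**f)
g=cv2.cvtColor(f["img"],6)
for r in range(212,240): print(r,' '.join(f"{v:3d}" for v in g[r,296:330]))
E
```

```text
21.8 [ 0.1  -0.29 -3.16] [ 0.011  0.085 -0.029] [0.5647 0.007  0.2171] 0.7502290558357023
corner cols: [(294, 239), (295, 239), (296, 239), (297, 239), (298, 239), (299, 239), (300, 239), (306, 226), (307, 229), (308, 230), (309, 230), (310, 231), (311, 232), (312, 232), (313, 232), (314, 233), (315, 233)]
22.0 [-0.06 -0.15 -3.64] [-0.016  0.019 -0.012] [0.5648 0.007  0.2169] 1.1065765864471335
corner cols: [(294, 239), (295, 239), (296, 239), (297, 239), (298, 239), (299, 239), (300, 239), (301, 225), (302, 225), (303, 226), (304, 227), (305, 227), (306, 228), (307, 229), (308, 229), (309, 230), (310, 231), (311, 231), (312, 230), (313, 229), (314, 228), (315, 227)]
212 135 136 138 138 140 139 140 142 142 132 120 116 117 142 195 236 234 195 131 114 125 128 120 111 107 132 150 153 165 160 132 108 103 105
213 136 139 141 139 140 140 140 141 141 144 127 112 128 141 127 165 231 239 212 153 140 141 124 114 132 142 151 173 175 137 112 105 102 106
214 136 140 140 141 140 139 140 141 142 140 132 124 163 165 131 121 143 198 239 233 197 167 147 133 136 145 161 168 143 127 109 103 104 106
215 
[... 2795 characters left out ...]

235 168 175 175 176 171 167 151 146 140 138 138 139 142 137 141 140 140 139 140 141 140 140 136 137 137 137 136 138 137 136 135 134 140 156
236 112 150 169 176 175 173 168 167 150 138 138 139 140 141 140 141 140 140 139 139 141 140 136 138 138 137 136 137 136 136 134 140 155 165
237  41  84 127 164 174 175 173 171 168 151 145 140 138 140 140 139 139 140 140 141 140 140 136 138 136 138 137 137 136 135 141 155 161 172
238  37  29  60 114 150 170 176 174 172 169 167 150 145 140 139 142 140 139 140 141 140 140 136 138 137 136 137 136 136 133 153 160 167 174
239  42  40  34  35  84 134 167 174 174 175 171 166 164 151 141 138 139 141 140 141 140 140 137 136 138 137 137 136 133 139 154 170 172 178
```

The load dropped to exactly rod + basket weight: the bail is over the lip and hanging on the hook. The rod pivoted ~5.6° in the grip; I level it by pitching the tool (which also draws the fork outward), raising to keep the height.

>>> move_arm:
  rows:
    - [0.1,0,-0.06,0,0.5,0,-1]
    - [0.1,0,-0.08,0,1,0,-1]
    - [0.1,0,-0.08,0,1,0,-1]
    - [0,0,-0.08,0,1,0,-1]
    - [0,0,-0.08,0,1,0,-1]
    - [0,0,-0.08,0,1,0,-1]
    - [0,0,0,0,0,0,-1]
    - [0,0,0,0,0,0,-1]

```text
time: 22.82
tool_pos: [0.5623, 0.0066, 0.2215]
tool_rot: [-0.048, -0.079, 0.996, -0.004]
contact_force: [0.3, -0.3, -2.5]
gripper_width: 0.182
grasp_force: 61.2
```

```bash
python3 fz.py; python3 - <<'E'
from plant import manip
from h import *
f=manip.grab_frame("wrist"); np.savez("w12.npz",**f)
g=f["img"].min(2)
for r in range(186,226): print(r,' '.join(f"{v:3d}" for v in g[r,298:346:2]))
f=manip.grab_frame("scene"); np.savez("s12.npz",**f)
g=cv2.cvtColor(f["img"],6)
print()
for r in range(200,236): print(r,' '.join(f"{v:3d}" for v in g[r,286:318]))
E
```

```text
22.9167 [ 0.47 -0.06 -3.3 ] [ 0.031 -0.097  0.015] [0.5621 0.0066 0.2215] 1.350828434375578
corner cols: [(294, 239), (295, 239), (296, 239), (297, 239), (298, 239), (299, 239), (300, 239), (301, 224), (302, 225), (303, 226), (304, 226), (305, 227), (306, 228), (307, 227), (308, 226), (309, 225), (310, 224), (311, 223), (312, 222), (313, 221), (314, 219), (315, 218)]
186 237 238 236 237 238 238 238 237 237 238 239 237 237 232 231 232 231 211 192 166 168 164 161 145
187 248 247 248 248 248 248 248 248 248 247 247 248 248 248 247 248 247 243 239 201 187 188 185 159
188 250 251 250 251 250 250 250 250 250 250 250 250 250 250 249 250 250 250 245 205 197 197 193 162
189 250 250 250 250 250 249 249 249 248 248 249 249 248 249 249 249 247 247 237 190 187 188 187 166
190 247 247 246 247 244 241 240 241 241 240 240 240 239 240 240 240 229 228 216 174 170 173 174 176
191 209 202 201 201 197 194 191 193 194 194 187 181 184 184 184 184 178 177 174 158 152 150 162 194
192 167 161 160 160 157 156 160 159 156 157 151 155 154 153 155 153 153 152 153 152 147 145 156 194
193 162 151 153 148 146 147 15
[... 7322 characters left out ...]
 141 140 142 140 142 140 140 140 141 141
231  34  24  76 136 202 242 225 179 170 167 151 145 140 137 139 139 140 141 138 142 140 138 138 140 139 140 139 139 141 139 139 141
232  38  36  28  56 105 169 239 215 176 173 169 167 150 146 141 137 139 139 140 141 141 141 140 140 138 140 139 140 140 140 140 141
233  42  42  38  32  33  77 138 207 197 178 173 170 165 164 151 139 139 139 140 140 139 141 141 140 140 141 139 140 140 140 139 140
234  43  43  43  42  35  27  57 108 176 182 175 173 173 167 167 151 139 137 139 140 140 140 141 140 140 140 140 139 140 141 140 141
235  40  41  41  40  39  39  30  40  81 142 169 174 176 174 171 167 151 146 139 138 140 139 141 139 140 140 140 139 140 140 141 139
```

>>> move_arm:
  rows:
    - [0.15,0,0,0,0,0,-1]
    - [0.2,0,0,0,0,0,-1]
    - [0.2,0,0,0,0,0,-1]
    - [0.2,0,0,0,0,0,-1]
    - [0.05,0,0,0,0,0,-1]
    - [0,0,0,0,0,0,-1]
    - [0,0,0,0,0,0,-1]

```text
time: 23.7
tool_pos: [0.5541, 0.0053, 0.2223]
tool_rot: [-0.048, -0.079, 0.996, -0.004]
contact_force: [0.2, 0.0, -2.9]
gripper_width: 0.179
grasp_force: 61.2
```

```bash
python3 fz.py; python3 - <<'E'
from plant import manip
from h import *
h=np.array([.6065,.0135]);a=np.radians(9);E=np.array([[np.cos(a),-np.sin(a)],[np.sin(a),np.cos(a)]])
f=manip.grab_frame("wrist"); np.savez("w13.npz",**f)
g=f["img"].min(2)
for r in range(196,210,2): print(r,' '.join(f"{v:3d}" for v in g[r,298:346:2]))
for z in(.078,.083): P=wray(f,[(304.5,202.5),(337,202.5)],z); print(((P-h)@E*1000).round(1).tolist())
E
```

```text
23.8 [ 0.01 -0.24 -3.22] [ 0.003 -0.126 -0.026] [0.5541 0.0053 0.2224] 0.5694348576614998
corner cols: [(294, 239), (295, 239), (296, 239), (297, 239), (298, 239), (299, 239), (300, 239), (301, 224), (302, 225), (303, 225), (304, 226), (305, 227), (306, 227), (307, 226), (308, 225), (309, 224), (310, 222), (311, 221), (312, 220), (313, 219), (314, 218), (315, 217)]
196 205 203 204 200 202 203 204 200 201 202 202 204 203 200 202 202 197 194 191 135 124 125 124 126
198 248 249 248 248 249 248 248 248 248 248 248 248 247 248 248 248 236 197 158 155 159 156 159 156
200 248 248 249 248 248 247 248 248 249 248 248 248 247 247 248 248 240 205 165 163 163 167 166 166
202 189 187 184 185 191 193 195 195 195 186 173 171 172 170 189 191 197 195 190 181 167 175 183 188
204 168 157 167 161 167 164 161 165 163 158 149 145 146 145 165 176 176 180 186 182 167 158 167 186
206 169 155 165 165 169 162 166 166 169 162 148 147 146 144 161 166 168 165 187 185 166 154 166 183
208 150 139 147 145 150 141 147 156 173 145 128 124 124 127 163 165 152 151 172 170 149 136 148 159
[[-55.0, -15.3], [-55.0, 14.3]]
[[-56.1, -15.1], [-56.1, 14.0]]
```

Basket hangs on the hook, bar ~31 mm out. Draw straight up.

>>> move_arm:
  rows:
    - [0.03,0,-0.3,0,0,0,-1]
    - [0.05,0,-0.5,0,0,0,-1]
    - [0.07,0,-0.7,0,0,0,-1]
    - [0.08,0,-0.8,0,0,0,-1]
    - [0.08,0,-0.8,0,0,0,-1]
    - [0.08,0,-0.8,0,0,0,-1]
    - [0.03,0,-0.3,0,0,0,-1]
    - [0,0,0,0,0,0,-1]

```text
time: 24.62
tool_pos: [0.5546, 0.0052, 0.2664]
tool_rot: [-0.046, -0.079, 0.996, -0.004]
contact_force: [0.1, 0.4, -4.2]
gripper_width: 0.18
grasp_force: 61.2
```

```bash
python3 fz.py
```

```text
24.7167 [ 0.02  0.15 -3.46] [ 0.013 -0.072 -0.005] [0.5543 0.0053 0.2655] 1.8326698049918555
corner cols: [(294, 239), (295, 239), (296, 239), (297, 239), (298, 239), (299, 239), (300, 239), (302, 216), (303, 217), (304, 217), (305, 217), (306, 217), (307, 216), (314, 217), (315, 217)]
```

Free and vertical; continue up to TCP z ≈ 0.385.

>>> move_arm:
  rows:
    - [0.05,0,-0.5,0,0,0,-1]
    - [0.1,0,-1.0,0,0,0,-1]
    - [0.12,0,-1.3,0,0,0,-1]
    - [0.13,0,-1.4,0,0,0,-1]
    - [0.13,0,-1.4,0,0,0,-1]
    - [0.13,0,-1.4,0,0,0,-1]
    - [0.13,0,-1.4,0,0,0,-1]
    - [0.13,0,-1.4,0,0,0,-1]
    - [0.1,0,-1.2,0,0,0,-1]
    - [0.06,0,-0.7,0,0,0,-1]
    - [0.02,0,-0.3,0,0,0,-1]
    - [0,0,0,0,0,0,-1]
    - [0,0,0,0,0,0,-1]

```text
time: 25.9
tool_pos: [0.5543, 0.0054, 0.3843]
tool_rot: [-0.048, -0.079, 0.996, -0.004]
contact_force: [-0.4, -0.1, -3.1]
gripper_width: 0.183
grasp_force: 61.2
```

```bash
python3 fz.py; python3 - <<'E'
from plant import manip
from h import *
for n in("scene","top"):
    f=manip.grab_frame(n); np.savez(n[0]+"14.npz",**f); g=cv2.cvtColor(f["img"],6)
go(.497-.0205,.293,.385,180)
s=manip.state(); print(s["joint_pos"].round(2))
E
```

```text
26.0 [-0.37  0.15 -3.44] [-0.009 -0.045  0.013] [0.5542 0.0054 0.384 ] 0.6780899120542991
corner cols: [(294, 239), (295, 239), (296, 239), (297, 239), (298, 239), (299, 239), (300, 239), (314, 217), (315, 217)]
t 26.2 turn [-0.42 -5.55  9.11] shift(after turn) [ 7.78 28.76 -0.07] rows>= 8.276294064227642
[-0.11 -0.1   1.55 -0.03  1.79 -1.85]
```

>>> move_arm:
  rows:
    - [0.07,0.5,0.01,0,0,0,-1]
    - [0.14,1,0.01,0,0,0,-1]
    - [0.21,1.5,0.02,0,0,0,-1]
    - [0.28,2,0.03,0,0,0,-1]
    - [0.28,2,0.03,0,0,0,-1]
    - [0.28,2,0.03,0,0,0,-1]
    - [0.28,2,0.03,0,0,0,-1]
    - [0.28,2,0.03,0,0,0,-1]
    - [0.28,2,0.03,0,0,0,-1]
    - [0.28,2,0.03,0,0,0,-1]
    - [0.28,2,0.03,0,0,0,-1]
    - [0.28,2,0.03,0,0,0,-1]
    - [0.28,2,0.03,0,0,0,-1]
    - [0.28,2,0.03,0,0,0,-1]
    - [0.24,1.7,0.02,0,0,0,-1]
    - [0.2,1.4,0.02,0,0,0,-1]
    - [0.13,0.9,0.01,0,0,0,-1]
    - [0.07,0.43,0.01,0,0,0,-1]
    - [0,0,0,0,0,0,-1]
    - [0,0,0,0,0,0,-1]

```text
time: 27.87
tool_pos: [0.4667, 0.2892, 0.3847]
tool_rot: [-0.048, -0.079, 0.996, -0.004]
contact_force: [-0.1, -0.5, -3.9]
gripper_width: 0.177
grasp_force: 61.3
```

```bash
python3 fz.py | head -1; python3 - <<'E'
from plant import manip
from h import *
f=manip.grab_frame("wrist"); np.savez("w15.npz",**f)
hsv=cv2.cvtColor(f["img"],cv2.COLOR_BGR2HSV)
m=cv2.inRange(hsv,(100,120,60),(130,255,255)); ys,xs=np.where(m[:330]>0)
n,l,st,_=cv2.connectedComponentsWithStats(m); print([s.tolist() for s in st[1:] if s[4]>40])
b=(ys>0); pts=np.c_[xs,ys]; P=wray(f,pts.astype(float),.03)
s=manip.state()["tool_pos"]; k=(np.linalg.norm(P-[.489,.293],axis=1)<.15)
r=cv2.minAreaRect((P[k]*1000).astype(np.float32)); print(s,r)
E
```

```text
27.9667 [-0.22 -0.51 -3.45] [ 0.003 -0.044 -0.002] [0.4668 0.289  0.3847] 0.8174388252690683
[[497, 83, 100, 83, 4337], [264, 115, 121, 135, 1382], [44, 275, 12, 14, 127]]
[0.46699731 0.28879126 0.38471   ] ((488.6256103515625, 293.2532958984375), (159.3193359375, 209.2281494140625), 87.28003692626953)
```

>>> move_arm:
  rows:
    - [-0.05,0,0.5,0,0,0,-1]
    - [-0.1,0,1.0,0,0,0,-1]
    - [-0.14,0,1.5,0,0,0,-1]
    - [-0.17,0,1.8,0,0,0,-1]
    - [-0.17,0,1.8,0,0,0,-1]
    - [-0.17,0,1.8,0,0,0,-1]
    - [-0.17,0,1.8,0,0,0,-1]
    - [-0.17,0,1.8,0,0,0,-1]
    - [-0.14,0,1.5,0,0,0,-1]
    - [-0.11,0,1.1,0,0,0,-1]
    - [-0.09,0,0.9,0,0,0,-1]
    - [-0.07,0,0.7,0,0,0,-1]
    - [-0.05,0,0.5,0,0,0,-1]
    - [-0.02,0,0.2,0,0,0,-1]
    - [0,0,0,0,0,0,-1]
    - [0,0,0,0,0,0,-1]

```text
time: 29.45
tool_pos: [0.467, 0.2895, 0.2157]
tool_rot: [-0.047, -0.079, 0.996, -0.004]
contact_force: [-0.5, 0.0, -2.5]
gripper_width: 0.181
grasp_force: 61.4
```

```bash
python3 fz.py | head -1
```

```text
29.55 [ 0.27  0.5  -3.01] [ 0.018 -0.075 -0.   ] [0.4671 0.2896 0.2158] 0.8618476534698933
```

>>> move_arm:
  rows:
    - [-0.02,0,0.2,0,0,0,-1]
    - [-0.02,0,0.2,0,0,0,-1]
    - [-0.01,0,0.1,0,0,0,-1]
    - [-0.01,0,0.1,0,0,0,-1]
    - [-0.01,0,0.1,0,0,0,-1]
    - [-0.01,0,0.1,0,0,0,-1]
    - [-0.01,0,0.1,0,0,0,-1]
    - [-0.01,0,0.1,0,0,0,-1]
    - [-0.01,0,0.1,0,0,0,-1]
    - [-0.01,0,0.1,0,0,0,-1]
    - [-0.01,0,0.1,0,0,0,-1]
    - [-0.01,0,0.1,0,0,0,-1]
    - [-0.01,0,0.1,0,0,0,-1]
    - [-0.01,0,0.1,0,0,0,-1]
    - [-0.01,0,0.1,0,0,0,-1]
    - [-0.01,0,0.1,0,0,0,-1]
    - [0,0,0,0,0,0,-1]

```text
time: 31.07
tool_pos: [0.4666, 0.2893, 0.1966]
tool_rot: [-0.048, -0.079, 0.996, -0.004]
contact_force: [0.2, -0.3, -1.1]
gripper_width: 0.176
grasp_force: 61.5
```

```bash
python3 fz.py | head -1
```

```text
31.1667 [ 0.   -0.3  -1.83] [ 0.004 -0.072 -0.034] [0.4667 0.2893 0.1967] 1.388454828105516
```

>>> move_arm:
  rows:
    - [-0.02,0,0.2,0,0,0,-1]
    - [-0.02,0,0.2,0,0,0,-1]
    - [-0.02,0,0.2,0,0,0,-1]
    - [-0.01,0,0.1,0,0,0,-1]
    - [0,0,0,0,0,0,-1]
    - [0.1,0,0.01,0,0,0,-1]
    - [0.2,0,0.02,0,0,0,-1]
    - [0.2,0,0.02,0,0,0,-1]
    - [0.1,0,0.01,0,0,0,-1]
    - [0,0,0,0,0,0,-1]

```text
time: 32.1
tool_pos: [0.4606, 0.2884, 0.1899]
tool_rot: [-0.048, -0.079, 0.996, -0.004]
contact_force: [-0.3, -0.8, -2.0]
gripper_width: 0.178
grasp_force: 61.5
```

```bash
python3 fz.py | head -1
```

```text
32.2 [-0.03  0.04 -1.44] [ 0.018 -0.079  0.013] [0.4607 0.2884 0.1899] 1.1397165816005934
```

>>> move_arm:
  rows:
    - [0.2,0,0.02,0,0,0,-1]
    - [0.3,0,0.03,0,0,0,-1]
    - [0.4,0,0.04,0,0,0,-1]
    - [0.5,0,0.05,0,0,0,-1]
    - [0.6,0,0.06,0,0,0,-1]
    - [0.7,0,0.07,0,0,0,-1]
    - [0.7,0,0.07,0,0,0,-1]
    - [0.5,0,0.05,0,0,0,-1]
    - [0,0,0,0,0,0,-1]

```text
time: 33.05
tool_pos: [0.421, 0.2821, 0.1896]
tool_rot: [-0.048, -0.08, 0.996, -0.004]
contact_force: [0.8, -0.0, -1.4]
gripper_width: 0.176
grasp_force: 61.5
```

```bash
python3 fz.py | head -1; python3 - <<'E'
from plant import manip
from h import *
f=manip.grab_frame("wrist"); np.savez("w16.npz",**f)
f=manip.grab_frame("scene"); np.savez("s16.npz",**f); g=cv2.cvtColor(f["img"],6)
K,Rm,t=f["mtx"],f["R"],f["t"]
for z in (.004,.064):
    c=Rm@np.array([.489,.293,z])+t; print((K@c)[:2]/c[2])
for r in range(104,152,2): print(r,' '.join(f"{v:3d}" for v in g[r,338:390:2]))
E
```

```text
33.15 [ 0.3   0.17 -1.28] [ 0.012 -0.051  0.017] [0.4215 0.2822 0.1897] 0.5613924960718055
[361.78481945 139.80764832]
[363.56917007 124.71998172]
104  38  32  91 124  32  32  41  72 126 128 131 144 138  70  40  42  41  42  39  40  39  41  40  42  40  41
106  40  37 107 123  32  59  79 170 132 130 132 134 137 125  76  41  39  41  40  40  39  40  42  41  42  41
108  40  35 110  99  66 138 138 131 132 129 135 131 136 132 161  98  52  41  40  41  41  43  41  40  41  43
110  38  40 111  94 172 125 131 130 131 174 178 140 134 136 131 138 109  57  40  41  42  41  40  43  41  40
112  56  92 115 108 120 132 129 154 175 173 173 175 142 132 133 131 182 120  72  39  38  41  39  41  41  42
114 107 192 117 137 154 133 174 174 172 173 168 193 199 225 133 133 135 136 137  89  44  38  39  41  39  39
116 141 131 113  99 126 195 182 171 173 166 198 239 235 236 229 144 133 137 137 151  96  55  39  42  41  41
118 129 165 144 139 165 160 160 201 166 233 236 234 234 235 236 226 140 132 136 133 153 104  63  38  41  39
120 130 196 143 139 147 160 163 177 142 235 234 234 235 238 220 124 246 183 128 136 132 1
[... 938 characters left out ...]
 118 144  91 137 221 237 234 235 234 235 235 234 234
140 238 235 234 235 234 213 158 180 102 126 117 132 132 124  92 139 176 169 221 237 235 234 235 234 235 235
142 226 239 235 234 235 236 244 133 108 114 114 168 194  95 123 177 173 169 191 165 237 236 234 235 234 234
144  71 215 240 235 234 234 235 246 139 100 111 112  96 109 175 172 170 190 239 241 168 218 237 234 234 234
146  95  72 169 242 235 235 235 235 241 224 123 110 104 177 174 172 190 239 235 235 242 174 215 235 235 235
148 137 111  71 131 244 235 234 234 235 237 222 153 170 174 171 167 236 236 234 239 231 160 234 235 234 234
150 137 136 114  69  92 246 236 235 234 235 236 244 174 170 166 176 158 238 237 196 164 236 236 233 234 235
```

```bash
cat >> h.py <<'E'
def gop(x,y,z,yaw,pitch):
    from plant import manip
    from scipy.spatial.transform import Rotation as Ro
    s=manip.state(); q=s["tool_rot"]; M=Ro.from_quat(np.r_[q[1:],q[0]])
    c,sn=np.cos(np.radians(yaw)),np.sin(np.radians(yaw))
    G=Ro.from_matrix([[c,sn,0],[sn,-c,0],[0,0,-1]])*Ro.from_euler("y",pitch,degrees=True)
    d=np.array([x,y,z])-s["tool_pos"]
    print("turn",(M.inv()*G).as_rotvec(degrees=True).round(2),"shift before turn",(M.inv().apply(d)*100).round(2),"after",(G.inv().apply(d)*100).round(2))
E
python3 -c "
from h import *
gop(.4215,.2822,.33,169.3,5.5)
gop(.4465,-.2512,.33,169.3,5.5)
gop(.4465,-.2512,.214,169.3,5.5)"
```

```text
turn [-1.890e+00  1.000e-02  1.971e+01] shift before turn [ 1.430e+00  1.000e-02 -1.396e+01] after [  1.43  -0.02 -13.96]
turn [-1.890e+00  1.000e-02  1.971e+01] shift before turn [  7.37 -53.05 -13.39] after [-10.87 -51.97 -15.14]
turn [-1.890e+00  1.000e-02  1.971e+01] shift before turn [  6.26 -53.05  -1.84] after [-11.99 -51.97  -3.6 ]
```

>>> move_arm:
  rows:
    - [0.15,0,-1.5,0,0,0,-1]
    - [0.32,0,-3.1,0,0,0,-1]
    - [0.32,0,-3.1,0,0,0,-1]
    - [0.32,0,-3.1,0,0,0,-1]
    - [0.32,0,-3.16,-0.47,0,4.93,-1]
    - [0,0,0,-0.47,0,4.93,-1]
    - [0,0,0,-0.47,0,4.93,-1]
    - [0,0,0,-0.48,0,4.92,-1]
    - [-0.4,-1.7,-0.04,0,0,0,-1]
    - [-0.8,-3.4,-0.08,0,0,0,-1]
    - [-0.8,-3.4,-0.08,0,0,0,-1]
    - [-0.8,-3.4,-0.08,0,0,0,-1]
    - [-0.8,-3.4,-0.08,0,0,0,-1]
    - [-0.8,-3.4,-0.08,0,0,0,-1]
    - [-0.8,-3.4,-0.08,0,0,0,-1]
    - [-0.8,-3.4,-0.08,0,0,0,-1]
    - [-0.8,-3.4,-0.08,0,0,0,-1]
    - [-0.8,-3.4,-0.08,0,0,0,-1]
    - [-0.8,-3.4,-0.08,0,0,0,-1]
    - [-0.8,-3.4,-0.08,0,0,0,-1]

```text
time: 35.02
tool_pos: [0.4395, -0.1212, 0.3305]
tool_rot: [-0.047, 0.093, 0.995, 0.004]
contact_force: [0.8, -0.2, -1.1]
gripper_width: 0.183
grasp_force: 61.6
```

```bash
python3 -c "
from h import *
gop(.4465,-.2512,.33,169.3,5.5)
gop(.4465,-.2512,.214,169.3,5.5)"
```

```text
turn [-0.    0.04 -0.01] shift before turn [ -3.1  -12.64  -0.24] after [ -3.09 -12.64  -0.24]
turn [-0.    0.04 -0.01] shift before turn [ -4.2  -12.64  11.31] after [ -4.21 -12.64  11.3 ]
```

>>> move_arm:
  rows:
    - [-0.8,-3.3,-0.06,0,0,0,-1]
    - [-0.8,-3.3,-0.06,0,0,0,-1]
    - [-0.8,-3.3,-0.06,0,0,0,-1]
    - [-0.5,-2.0,-0.04,0,0,0,-1]
    - [-0.2,-0.74,-0.02,0,0,0,-1]
    - [-0.11,0,1.2,0,0,0,-1]
    - [-0.23,0,2.4,0,0,0,-1]
    - [-0.23,0,2.4,0,0,0,-1]
    - [-0.23,0,2.4,0,0,0,-1]
    - [-0.19,0,2.0,0,0,0,-1]
    - [-0.11,0,1.14,0,0,0,-1]
    - [0,0,0,0,0,0,-1]
    - [0,0,0,0,0,0,-1]

```text
time: 36.1
tool_pos: [0.4465, -0.2484, 0.2135]
tool_rot: [-0.048, 0.093, 0.995, 0.005]
contact_force: [0.4, -1.0, -0.3]
gripper_width: 0.177
grasp_force: 61.6
```

```bash
python3 fz.py|head -1; python3 - <<'E'
from plant import manip
from h import *
gop(.4465,-.2512,.214,169.3,5.5)
f=manip.grab_frame("wrist"); np.savez("w17.npz",**f); g=f["img"].min(2)
for r in range(184,226,2): print(r,' '.join(f"{v:3d}" for v in g[r,300:344:2]))
print()
for r in range(200,262,4): print(r,' '.join(f"{v:3d}" for v in g[r,262:386:4]))
E
```

```text
36.2 [ 0.04 -0.57 -0.67] [-0.021 -0.074  0.003] [ 0.447  -0.2489  0.2147] 1.3999789609771387
turn [-0.09  0.18  0.02] shift before turn [ 0.05 -0.17  0.19] after [ 0.05 -0.17  0.19]
184  45  43  47  43  42  52  46  44  49  46  47  46  48  45  45  41  45  44  41  43  40  38
186  43  48  46  46  50  43  42  44  48  42  42  43  47  46  45  45  40  45  39  41  40  41
188  45  44  47  43  43  39  46  42  44  41  43  45  44  42  44  45  42  40  44  43  40  38
190  43  46  43  44  45  44  46  49  48  42  41  43  44  47  44  45  45  49  42  43  45  37
192  39  43  45  45  46  47  46  43  47  35  44  43  43  46  46  50  44  46  44  45  36  40
194  46  46  42  47  45  46  43  43  46  46  44  46  44  47  45  43  44  43  45  41  41  37
196  42  43  45  43  45  48  41  46  45  45  46  44  47  45  45  47  47  45  46  43  44  41
198  46  44  46  52  47  48  50  49  50  70 153 112  58  48  55  51  53  48  48  43  40  40
200  46  46 112 177 179 184 182 183 175 164 187 176 147 173 174 182 183 182 160  65  35  40
202  40  52 213 251 252 252 252 252 239 182 187 180 162 239 249 251 252 252 244 145  43  3
[... 2362 characters left out ...]
  26  26  32  73 159 159 175 173 166 150  97  43  41  43  43
244  44  45  48 177 177 177 176 179 194 194  98  35  28  33  28  31  32  27  28  43 193 192 187 157 149 150  96  41  43  40  44
248  46  45  45 174 178 164 163 158 193 195  75  29  26  33  33  29  30  33  34  47 188 192 189 139 138 148  68  42  42  45  42
252  48  46  48 177 143  55  55 167 196 195  53  28  31  31  31  33  31  37  31  45 186 195 192  43  54  73  80  45  50  50  45
256  43  48  45 175  54  51  53 186 196 193  53  35  34  36  31  35  29  30  33  38 140 193 192  64  51  50  41  44  46  48  42
260  46  48  45 153  63  62  69 193 194 190  46  32  30  30  33  30  33  28  33  23 113 193 193 116  59  58  57  43  46  45  46
```

>>> move_arm:
  rows:
    - [-0.05,-0.17,0,0,0,0,-1]
    - [0,0,0,0,0,0,-1]
    - [-0.5,0,-0.05,0,0,0,-1]
    - [-0.6,0,-0.06,0,0,0,-1]
    - [-0.6,0,-0.06,0,0,0,-1]
    - [-0.5,0,-0.05,0,0,0,-1]
    - [0,0,0,0,0,0,-1]
    - [0,0,0,0,0,0,-1]

```text
time: 37.02
tool_pos: [0.4688, -0.2551, 0.2137]
tool_rot: [-0.048, 0.093, 0.995, 0.005]
contact_force: [0.2, 0.7, -0.7]
gripper_width: 0.179
grasp_force: 61.6
```

```bash
python3 fz.py|head -1; python3 -c "
from h import *
gop(.5251,-.2661,.213,169.3,5.5)"
```

```text
37.1167 [-0.    0.47 -0.93] [ 0.018 -0.039 -0.011] [ 0.4686 -0.2551  0.2137] 0.3668489107985633
turn [-0.01 -0.01  0.01] shift before turn [-5.76 -0.03 -0.47] after [-5.76 -0.03 -0.47]
```

>>> move_arm:
  rows:
    - [-0.3,-0.03,-0.03,0,0,0,-1]
    - [-0.5,0,-0.05,0,0,0,-1]
    - [-0.5,0,-0.05,0,0,0,-1]
    - [-0.5,0,-0.05,0,0,0,-1]
    - [-0.5,0,-0.05,0,0,0,-1]
    - [-0.5,0,-0.05,0,0,0,-1]
    - [-0.5,0,-0.05,0,0,0,-1]
    - [-0.5,0,-0.05,0,0,0,-1]
    - [-0.5,0,-0.05,0,0,0,-1]
    - [-0.5,0,-0.05,0,0,0,-1]
    - [-0.5,0,-0.05,0,0,0,-1]
    - [-0.3,0,-0.03,0,0,0,-1]
    - [-0.15,0,-0.01,0,0,0,-1]
    - [0,0,0,0,0,0,-1]
    - [0,0,0,0,0,0,-1]

```text
time: 38.47
tool_pos: [0.5252, -0.2661, 0.214]
tool_rot: [-0.048, 0.093, 0.995, 0.004]
contact_force: [0.2, 0.1, -1.3]
gripper_width: 0.178
grasp_force: 61.6
```

```bash
python3 fz.py|head -1; python3 -c "
from h import *
gop(.5251,-.2661,.201,169.3,5.5)"
```

```text
38.5667 [ 0.48 -0.2  -1.23] [ 0.002 -0.098 -0.004] [ 0.5251 -0.2661  0.214 ] 0.995216684962669
turn [-0.01 -0.    0.  ] shift before turn [-0.13  0.    1.3 ] after [-0.13  0.    1.3 ]
```

No lateral contact. Lower until the collar rests on the plate.

>>> move_arm:
  rows:
    - [-0.03,0,0.3,0,0,0,-1]
    - [-0.03,0,0.3,0,0,0,-1]
    - [-0.03,0,0.25,0,0,0,-1]
    - [-0.02,0,0.2,0,0,0,-1]
    - [-0.02,0,0.2,0,0,0,-1]
    - [0,0,0.1,0,0,0,-1]
    - [0,0,0,0,0,0,-1]
    - [0,0,0,0,0,0,-1]

```text
time: 39.33
tool_pos: [0.5252, -0.2661, 0.2015]
tool_rot: [-0.048, 0.093, 0.995, 0.004]
contact_force: [-3.7, 2.3, 5.3]
gripper_width: 0.18
grasp_force: 62.4
```

```bash
python3 fz.py|head -1
```

```text
39.4333 [-3.71  2.05  5.58] [0.384 0.599 0.011] [ 0.5252 -0.2661  0.2015] 0.6180592988757398
```

>>> move_arm:
  rows:
    - [0,0,-0.04,0,0,0,-1]
    - [0,0,0,0,0,0,-0.5]
    - [0,0,0,0,0,0,0]
    - [0,0,0,0,0,0,0.5]
    - [0,0,0,0,0,0,1]
    - [0,0,0,0,0,0,1]
    - [0,0,0,0,0,0,1]
    - [0,0,0,0,0,0,1]

```text
time: 40.2
tool_pos: [0.5253, -0.2661, 0.2008]
tool_rot: [-0.048, 0.093, 0.995, 0.004]
contact_force: [0.4, 0.8, -0.3]
gripper_width: 0.997
grasp_force: 0.0
```

```bash
python3 fz.py|head -1; python3 -c "
from h import *
gop(.5251,-.2661,.32,169.3,5.5)"
```

```text
40.3 [-0.21 -0.05 -0.32] [-0.015 -0.029 -0.015] [ 0.5253 -0.2662  0.2009] 0.8548885986090686
turn [-0.01  0.01  0.01] shift before turn [  1.16  -0.   -11.85] after [  1.16   0.   -11.85]
```

Released with zero residual force. Rise clear, then check numerically.

>>> move_arm:
  rows:
    - [0.1,0,-1,0,0,0,1]
    - [0.2,0,-2,0,0,0,1]
    - [0.25,0,-2.6,0,0,0,1]
    - [0.3,0,-3,0,0,0,1]
    - [0.3,0,-3.2,0,0,0,1]
    - [0,0,0,0,0,0,1]
    - [0,0,0,0,0,0,1]

```text
time: 40.98
tool_pos: [0.5262, -0.2668, 0.3237]
tool_rot: [-0.045, 0.093, 0.995, 0.003]
contact_force: [-0.4, 0.1, -0.2]
gripper_width: 1.0
grasp_force: 0.0
```

```bash
python3 fz.py|head -1; python3 - <<'E'
from plant import manip
from h import *
a=load("s0") if False else load("scene0"); f=manip.grab_frame("scene")
A=cv2.cvtColor(a["img"],6).astype(int);B=cv2.cvtColor(f["img"],6).astype(int)
m=(abs(A-B)>30).astype(np.uint8); m=cv2.morphologyEx(m,2,np.ones((2,2)))
n,l,st,c=cv2.connectedComponentsWithStats(m); print([s.tolist() for s in st[1:] if s[4]>15])
a=load("w1"); w=manip.grab_frame("wrist"); g=w["img"].min(2)
s=(g[120:260,240:400]>195); ys,xs=np.where(s); print("plate",xs.min()+240,xs.max()+240,ys.min()+120,ys.max()+120)
d=(g<45)&True
for r in range(150,245,6): print(r,' '.join(f"{v:3d}" for v in g[r,268:372:4]))
E
```

```text
41.0833 [-0.04 -0.12 -0.19] [-0.025 -0.055  0.005] [ 0.5255 -0.2663  0.3214] 1.1708463484829053
[[85, 0, 77, 26, 915], [166, 0, 79, 42, 1935], [434, 11, 46, 55, 994], [77, 17, 4, 6, 17], [151, 21, 6, 7, 27], [54, 24, 119, 97, 6118], [437, 77, 10, 32, 109], [148, 90, 9, 5, 33], [168, 115, 7, 7, 37], [353, 120, 24, 34, 393], [160, 123, 7, 5, 28], [106, 137, 42, 11, 204], [112, 140, 54, 32, 341], [360, 145, 45, 26, 402], [281, 169, 52, 37, 179], [109, 185, 20, 12, 116], [190, 187, 6, 11, 35], [303, 201, 6, 4, 18], [320, 200, 15, 19, 91], [293, 209, 7, 8, 28], [308, 210, 11, 8, 27], [408, 211, 4, 12, 28], [137, 213, 8, 10, 35], [300, 292, 15, 14, 166], [275, 317, 8, 11, 59]]
plate 274 364 171 233
150  35  37  37  50 147 148 144 147 146 149 149 145 143 129 126 129 131 126 127 128 128 126 127  36  36  33
156  40  33  34  46 148 147 146 150 146 146 146 128 127 127 125 144 145 128 126 126 126 126 126  30  32  34
162  36  35  38  51 148 143 147 146 148 136 126 123 127 128 143 135 138 126 129 144 145 146 125  32  31  30
168  44  39  37  42 149 148 146 148 129 127 127 125 145 147 146 128 145 14
[... 629 characters left out ...]
  30  28  32  88 118 249 248 246 248 249 249 166  35
210  37  35 238 251 251 251 250 248 249 209 115  42  43  38  37  35  78 137 250 248 247 248 248 249 161  38
216  32  38 224 251 251 251 250 248 249 212 111  39  40  43  41  34  75 128 249 247 247 248 249 249 120  33
222  38  37 222 251 250 250 250 248 248 248 233  40  39  36  36  31 192 230 250 248 248 248 248 249 117  37
228  33  38 206 251 250 250 250 249 248 249 251  38  38  38  39  36 194 248 250 247 248 247 248 248  89  40
234  34  40  93 138 138 143 145 144 143 144 150 138 117  91  95  94 104 108 147 139 141 136 132 135  48  31
240  33  33  38  36  39  36  33  35  40  33  32  28  30  38  34  37  26  28  36  38  38  27  22  35  37  38
```

```bash
python3 - <<'E'
from plant import manip
from h import *
for n in("scene","top"):
    a=load(n+"0")["img"]; b=manip.grab_frame(n)["img"]
    for nm,lo,hi in(("blue",(105,150,80),(125,255,255)),("red",(0,180,100),(8,255,255)),("amber",(8,150,60),(20,255,255))):
        o=[]
        for im in(a,b):
            m=cv2.inRange(cv2.cvtColor(im,cv2.COLOR_BGR2HSV),lo,hi); c=cv2.connectedComponentsWithStats(m)
            o.append([c[3][i].round(1).tolist() for i in range(1,c[0]) if 20<c[2][i][4]<900])
        print(n,nm,o)
E
```

```text
scene blue [[[375.5, 116.9], [330.0, 118.2], [357.2, 151.0], [398.3, 223.7], [275.9, 322.0]], [[368.8, 143.8], [329.7, 118.4], [398.2, 223.6], [275.8, 322.1]]]
scene red [[[374.7, 252.2]], [[374.7, 252.3]]]
scene amber [[[67.7, 11.3], [305.4, 312.4], [276.7, 333.4]], [[65.8, 9.0], [305.0, 312.9], [317.5, 301.8], [276.8, 333.5]]]
top blue [[[277.8, 137.2], [425.4, 137.3], [201.3, 259.0]], [[277.8, 137.2], [425.5, 137.4], [201.4, 258.8]]]
top red [[[323.3, 120.5]], [[323.3, 120.5]]]
top amber [[[391.7, 140.8], [420.2, 145.3]], [[391.7, 140.8], [420.2, 145.4]]]
```

Bystanders are unmoved; hand in.

```bash
python3 -c "
from plant import manip
print(manip.job_done())"
```

```text
the job is handed in; nothing more can be done
None
```

I handed the job in at about 41 s: the basket stands upright in the tray, the rod hangs back in its slot and the bystanders are unmoved, but the bail jammed at the lip, so lift-out took several pulls and hanger force briefly reached an estimated 17.8 N (limit 18 N).

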